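# Drive the stuck axle pin out of a tape stand

## Robot

A 6-joint arm with a two-finger parallel gripper is mounted at the origin on a cart in front of the work surface, level with it; the furniture and walls round the work are solid. World frame = base frame: x ahead of the robot, y to its left, z up, the work surface at z = 0. Lengths are in m, angles in rad, forces in N, time in s.
With the tool pointing down it reaches from about 0.275 to 0.825 m from the base axis. Payload 5.2 kg.
Tool frame: the origin (TCP) lies on the mounting face of the last link; the fingertips stand 186 mm ahead of it and the grasp point (between the pads) lies 167 mm ahead of it; z points along the fingers, y is the direction in which the jaws open and shut (so a half turn about z gives the same grasp; the last joint's range is limited). The gripper opens to 93 mm and grips with 3 to 60 N. Pads are 15 mm wide; open, the fingers measure 128 mm over their backs; the gripper's body (75 mm by 188 mm) begins 65 mm behind the grasp point.
Start: joints at [1.101, 0.259, 1.535, -0, 1.348, -0.203], TCP at [0.145, 0.531, 0.405] pointing down, gripper open.
Joint ranges: [-3.14, 3.14], [-0.91, 2.08], [0.19, 2.58], [-1.22, 4.36], [0.22, 2.71], [-3.12, 3.12]. Speed limits (rad/s): [2.57, 2.57, 3.14, 3.14, 3.14, 3.14].

## Interface

Orientations are given as a rotation vector (axis times angle).
In Python, from bench import robot, cams, ticket, nets gives the robot as it stands. The module is installed in compiled form; this text tells all that it offers.
- The arm moves only by the tool move_arm, never from a script. Its argument "deltas" is a list of rows, each a list of 3 entries, a list of its own where there are three numbers: the finger opening in m, from 0 to 0.093, then the shift along the tool's x, y, z in m, then the turn, a rotation vector about the tool's x, y, z in degrees. In form: [[claw, [x, y, z], [ax, ay, az]], ...]. A call has exactly 5 rows; each row shifts and turns the pose as measured when the row begins, along the tool's axes as they then stand; what a row does not reach is not made up. A row lasts 1/12 s, in which the tool goes at most 41.7 mm and 7.16 degrees, less where a joint would pass 70% of its speed; a pose out of reach is approached as far as the arm can. A call with a gripper value outside its range is refused whole. The fingers move at their own pace and stop on an object; "force" is the grip in N (left out, the last holds). Time passes only in rows, so rows that do not move let the fingers close, or fill a call up. It gives the time, the measured TCP pose, the force and the opening at its end, in the units of the state.
- robot.get_obs(): the state, without advancing time (a new reading comes with each control period).
- cams.grab_frame(name): name is "scene" or "top" or "wrist"; returns a dict with "pixels" (384x512x3 uint8, red, green, blue), "fx", "fy", "cx", "cy" (pixels), "R" (3x3) and "t" (3): a world point X has camera coordinates R X + t. Camera axes: x right, y down, z forward; pixel columns grow to the right and rows downward; lengths in m; the calibration is good to about 2 mm. The wrist camera is an equidistant fisheye: a pixel r from the principal point sees the ray r / f radians off the axis. A picture is of the moment at which its call begins. There is no depth.
- ticket.job_done(): hands the job in, once; it reports no verdict.
Trained networks look in a picture, given as the dict that the camera call returned (one of the last four; its "shot" number tells which), for a name from the list of things; names that differ only in an ending like _2 or _b are one class to them, and where a whole thing is asked for, a point or a joint stands for the part that bears it (a point fixed in the world has none). Each returns a list of dicts, best first, with "conf" (0 to 1); they miss things now and then, are a little off and sometimes report something else, mostly with a low value. They report only what shows in the picture. A call takes as long as a camera call.
- nets.recognise(picture, query): "location" ([x, y, z] in m, in the coordinates of the camera as it stood for that picture, good to about 4 mm: the middle of the surface that is visible of it).
The state is a dict: "t": time; "q": joint angles; "joint_vel": joint speeds; "joint_torque": joint torques, N m; "tcp_pos": TCP position; "ee_rot": TCP orientation; "wrist_force": force on the tool from outside, world axes, zero at the start; "moment": the same for the moment, N m; "opening": finger opening in m.
Only numpy, scipy, OpenCV 4.12 (cv2) and the standard library are available. Lean on these libraries where they do the work, as an engineer would, in place of code of your own. Each camera call takes 0.05 s, during which the arm holds its last target.

## Task

The axle pin of the tape stand is stuck. Take the drift punch from its rest and, from the side away from the pin's head, push the pin through with the punch until it is clear of the empty cardboard core; then draw the punch out so that the core drops into the cradle, and lay the punch down again, on its rest or on the counter. Move the pin only with the punch, not with the gripper, and leave the other things on the counter where they are.

Things in the scene. Friction and masses are not known exactly. Their poses are not given: they have to be found in the camera images.
- tape_stand: Fixed tape stand, base 110 x 92 x 8 mm (x, y, z). Origin: centre of its underside, z up. Two grey cheeks 56 mm wide (x), 14 mm thick, 82 mm high to the top, outer faces at y = -27 and +27 mm, 26 mm apart inside. A 17 mm bore along y (3 mm chamfer) passes through both at x = 0, z = 60 mm. Between them, under the core, a cradle with its floor at z = 13 mm.
- bore_mouth (a point): Centre of the open bore mouth in the outer face of the cheek without the pin's head, 60 mm above the counter (0, -27, 60 mm in the stand's frame); axes as the stand's, so +y points into the bore, the way the pin must be driven.
- axle_pin (a joint): Travel (m) of the stuck steel pin along the stand's +y: starts at 0 to 0.004, hard stop at 0.044, stays where left. Pin 14 mm thick, 50 mm long, domed head (22 x 5 mm) outside the +y cheek. Friction about 7 N plus 20 N per m/s. At 0.036 its plain end is level with the +y cheek's inner face, clear of the gap and of the core.
- pin_end (a point): Centre of the pin's plain flat end, the one to be driven; at the start it is 4 to 8 mm deep inside the bore mouth. Axes as the stand's.
- core_center (a point): Centre of the loose empty cardboard tape core (a ring, 44 mm outside, 32 mm inside, 20 mm wide, axis along the stand's y) hanging on the pin between the cheeks. Hanging on the pin its centre is 51 mm above the counter, and lying in the cradle 35 mm.
- punch_grip (a point): Steel drift punch, about 180 g, lying level on its rest: middle of its square handle (86 mm long, 18 x 18 mm), on the axis, 45 mm above the counter at the start. x points along the axis to the nose; it balances about 7 mm in front of this point. The straight round nose, 8 mm thick, runs from 55 to 120 mm in front of it, after a short taper.
- punch_tip (a point): Centre of the flat end of the punch's nose, 120 mm from punch_grip along +x.
- tool_rest: Dark wooden rest, fixed. Origin: centre of the underside of its base (90 x 48 x 8 mm); x along the punch towards the nose. Two uprights (12 mm thick, 40 mm wide, at x = -34 and +34 mm) carry the handle's underside 36 mm above the counter, between side walls 26 mm apart and 8 mm higher; 56 mm free between the uprights for fingers.
- punch: The punch itself; origin and axes as punch_grip.
- core: The cardboard core itself; origin as core_center.
- stamp_chest: Fixed wooden chest with compartments at the right of the work, footprint about x 0.36 to 0.58, y -0.35 to -0.11 m, 120 mm high; its open lid rises to 270 mm at x 0.49 to 0.58. Only an obstacle: pass above it or round it. Origin: centre of its underside.
- washi_2: Roll of decorative tape, 46 x 46 x 15 mm, loose bystander; origin at the centre of its underside.
- eraser_0: Eraser, 46 x 37 x 12 mm, loose bystander; origin at the centre of its underside.
- sharpener: Metal pencil sharpener, 27 x 25 x 13 mm, loose bystander; origin at the centre of its underside.
- washi_0: A second such roll of tape, 46 x 46 x 15 mm, loose bystander; origin at the centre of its underside.

How it is judged:
By the outcome, as a careful person would: the job done as asked, in the order asked, and still so for the second after the job is handed in, with the robot touching nothing.
It also fails if it takes over 59 s, if anything falls off the work surface, if the arm or the gripper's body presses on something with over 40 N, if the wrist force passes 120 N, or if a joint passes its speed limit or range.

## Working session

There is one attempt and no reset: what is moved stays moved. The work goes in short steps, Python scripts to look and compute and a tool call to move; the robot and the scene stay as the last step left them, time stands still between calls to the robot, and variables do not carry over. Pictures are saved under pics/ and viewed, and the job is handed in when it is done.

Besides the shell and the picture viewer there is one more tool, called after "Call:" by a JSON object that holds its "method" and its "body". move_arm: Moves the arm, as the interface text tells. Its arguments: {"type":"object","properties":{"deltas":{"type":"array"},"force":{"type":"number"}},"required":["deltas"]}

```bash
mkdir -p pics; cat > h.py <<'E'
from bench import robot, cams, ticket, nets
import numpy as np, cv2
from scipy.spatial.transform import Rotation as Ro
def shot(n,fn):
    p=cams.grab_frame(n); cv2.imwrite('pics/'+fn,cv2.cvtColor(p['pixels'],cv2.COLOR_RGB2BGR)); return p
def toW(p,c): return np.array(p['R']).T@(np.array(c)-np.array(p['t']))
def proj(p,X):
    c=np.array(p['R'])@np.array(X)+np.array(p['t']); return [p['fx']*c[0]/c[2]+p['cx'],p['fy']*c[1]/c[2]+p['cy']]
E
python3 - <<'E'
from h import *
for n in ['scene','top']:
    p=shot(n,n+'0.png')
    print(n,p['fx'],p['cx'],p['cy'],(-p['R'].T@p['t']).round(3),p['R'].round(3).tolist())
    for q in ['tape_stand','bore_mouth','pin_end','axle_pin','core','punch_grip','punch_tip','punch','tool_rest','washi_2','eraser_0','sharpener']:
        print(q,[(toW(p,r['location']).round(4).tolist(),round(r['conf'],2)) for r in nets.recognise(p,q)[:3]])
o=robot.get_obs(); print(o)
E
```

```text
scene 384.88568696034156 263.35272337214496 195.42739344331497 [-0.073 -0.443  0.751] [[0.644, -0.765, -0.021], [-0.508, -0.407, -0.76], [0.572, 0.5, -0.65]]
tape_stand []
bore_mouth [([0.5552, 0.3261, 0.0292], 0.62), ([0.6738, 0.0274, 0.0103], 0.28)]
pin_end []
axle_pin []
core []
punch_grip [([0.4961, 0.0251, 0.052], 0.89)]
punch_tip [([0.4961, 0.0273, 0.0513], 0.74)]
punch [([0.5019, 0.0312, 0.0502], 0.91)]
tool_rest [([0.4935, 0.0217, 0.0101], 0.72), ([0.6722, 0.0267, 0.0109], 0.68)]
washi_2 [([0.3725, 0.1609, 0.0163], 0.56), ([0.3549, 0.264, 0.0169], 0.54)]
eraser_0 [([0.6538, 0.084, 0.0177], 0.41)]
sharpener [([0.6736, 0.0256, 0.0095], 0.47)]
top 425.92107381923256 254.77744310955225 195.59806424266472 [0.373 0.052 1.006] [[0.003, -1.0, 0.002], [-0.987, -0.003, -0.163], [0.163, -0.001, -0.987]]
tape_stand [([0.56, 0.3404, 0.0079], 0.71)]
bore_mouth [([0.56, 0.3353, 0.0048], 0.74)]
pin_end []
axle_pin [([0.5697, 0.3532, 0.0708], 0.38), ([0.495, 0.0252, 0.0083], 0.38)]
core [([0.5732, 0.3544, 0.0701], 0.49)]
punch_grip [([0.5087, 0.0413, 0.057], 0.71), ([0.6524, 0.0867, 0.0108], 
[... 323 characters left out ...]
]
sharpener [([0.6715, 0.0313, 0.0089], 0.41)]
{'t': 1.3, 'q': array([ 1.10119367e+00,  2.58618226e-01,  1.53500397e+00, -2.79302456e-06,
        1.34800056e+00, -2.02789445e-01]), 'joint_vel': array([ 0.00063056,  0.00139283, -0.00014354,  0.00064685, -0.00087461,
       -0.00062508]), 'joint_torque': array([-1.46934899e-04, -4.37192631e+01, -2.84308362e+01,  7.20924977e-02,
        3.10755847e-02, -1.36450904e-06]), 'tcp_pos': array([0.14498807, 0.53055333, 0.40474132]), 'ee_rot': array([-4.17865208e-01, -3.11367095e+00,  4.60580146e-05]), 'wrist_force': array([-1.01620815, -0.5206332 , -0.82948903]), 'moment': array([-0.04638333,  0.03462933,  0.0142518 ]), 'opening': 0.09289859409740506}
```

```bash
python3 - <<'E'
import cv2
for n in ['scene0','top0']:
    i=cv2.imread(f'pics/{n}.png'); cv2.imwrite(f'pics/{n}_b.png',cv2.resize(i,(800,600),interpolation=cv2.INTER_CUBIC))
E
```

```text
(no output)
```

View pics/scene0_b.png

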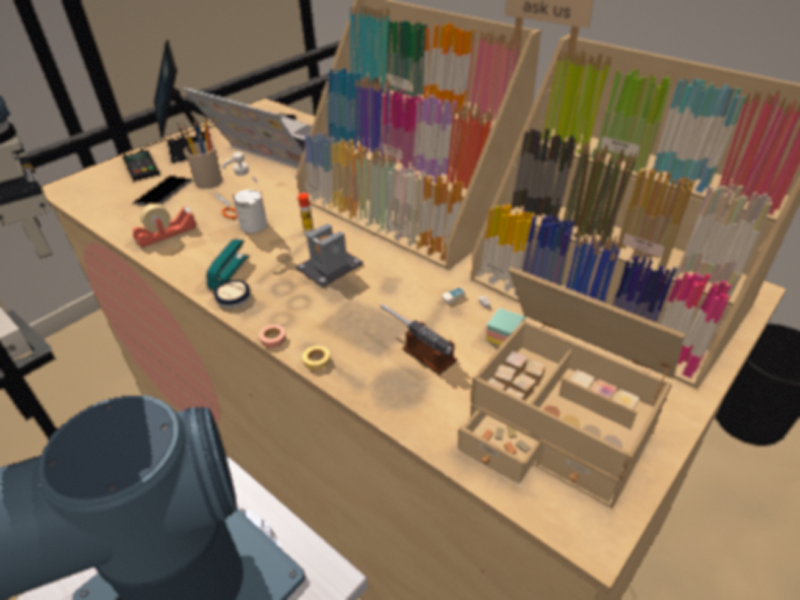

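View pics/top0_b.png

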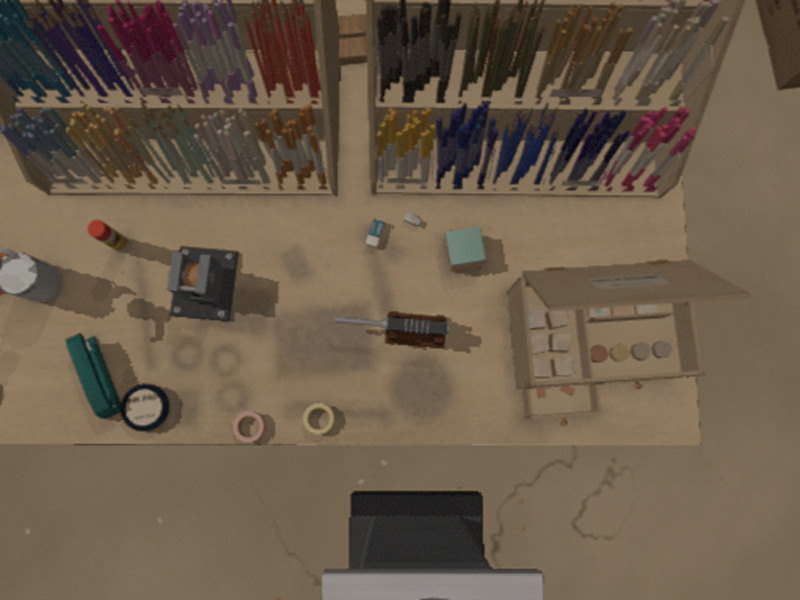

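```bash
python3 - <<'E'
import cv2
i=cv2.imread('pics/top0.png'); a=cv2.resize(i[145:215,95:165],(560,560),interpolation=cv2.INTER_CUBIC); cv2.imwrite('pics/c1.png',a)
a=cv2.resize(i[190:235,200:300],(800,360),interpolation=cv2.INTER_CUBIC); cv2.imwrite('pics/c2.png',a)
i=cv2.imread('pics/scene0.png'); a=cv2.resize(i[135:195,180:240],(600,600),interpolation=cv2.INTER_CUBIC); cv2.imwrite('pics/c3.png',a)
a=cv2.resize(i[190:245,235:305],(700,550),interpolation=cv2.INTER_CUBIC); cv2.imwrite('pics/c4.png',a)
E
```

```text
(no output)
```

View pics/c1.png

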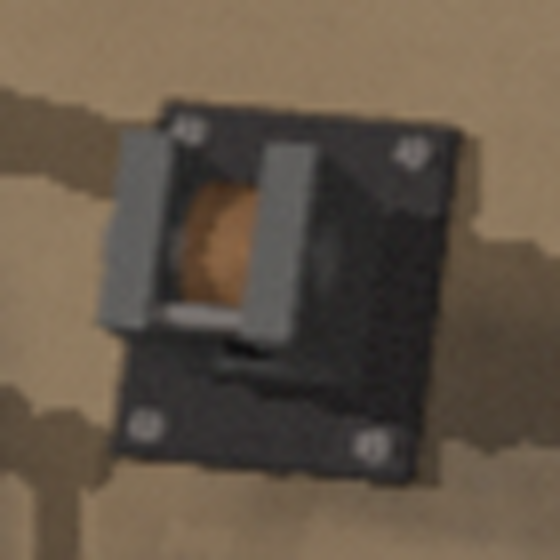

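View pics/c2.png

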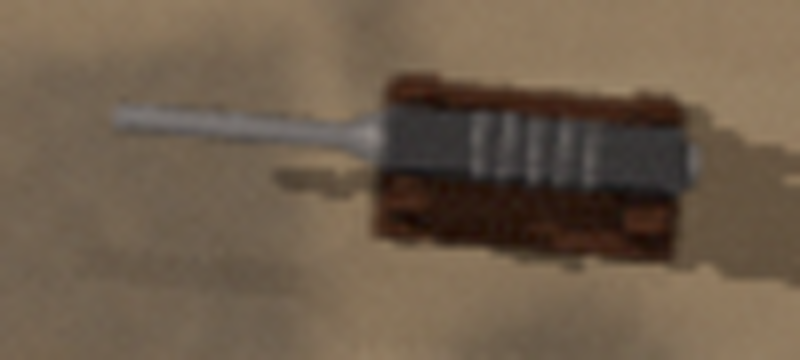

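View pics/c3.png

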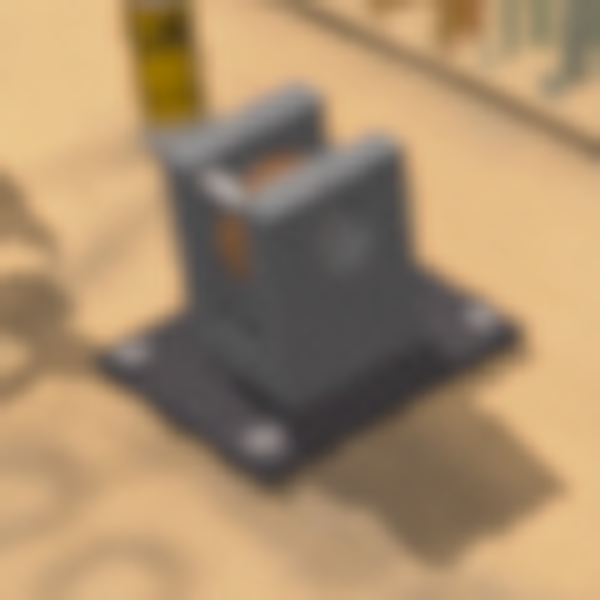

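View pics/c4.png

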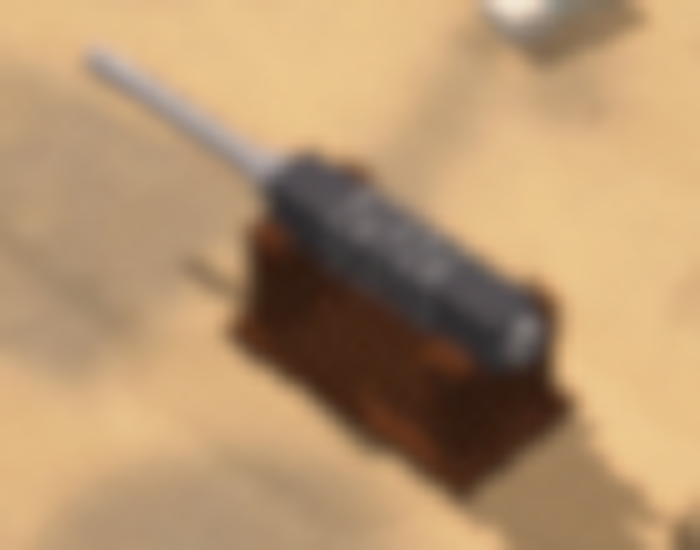

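```bash
cat > fit.py <<'E'
import json
from h import *
from scipy.optimize import least_squares
T=cams.grab_frame('top'); S=cams.grab_frame('scene')
def uv(x,y,o,s): return np.array([(x+.5)/s-.5+o[0],(y+.5)/s-.5+o[1]])
t=lambda x,y: uv(x,y,(95,145),8); s=lambda x,y: uv(x,y,(180,135),10)
obs=[(T,(55,-46,8),t(458,128)),(T,(-55,-46,8),t(412,481)),(T,(-55,46,8),t(115,460)),(T,(55,46,8),t(168,102)),
(T,(28,-27,82),t(320,146)),(T,(28,-13,82),t(266,142)),(T,(-28,-27,82),t(293,342)),(T,(-28,-13,82),t(242,338)),
(T,(28,27,82),t(121,128)),(T,(-28,27,82),t(102,327)),(T,(28,13,82),t(172,132)),(T,(-28,13,82),t(155,330)),
(S,(-55,-46,8),s(270,472)),(S,(55,-46,8),s(525,330)),(S,(-55,46,8),s(98,360)),(S,(-28,-27,82),s(255,215)),(S,(28,-27,82),s(402,148)),(S,(0,-27,60),s(345,245))]
def pose(v,P):
    c,n=np.cos(v[2]),np.sin(v[2]); P=np.array(P)/1000; return np.array([v[0]+c*P[0]-n*P[1],v[1]+n*P[0]+c*P[1],P[2]])
f=lambda v: np.concatenate([np.array(proj(p,pose(v,P)))-o for p,P,o in obs])
for sub in (obs,obs[:12],obs[12:]):
    g=lambda v: np.concatenate([np.array(proj(p,pose(v,P)))-o for p,P,o in sub])
    r=least_squares(g,[.56,.34,0],loss='soft_l1'); print(r.x[:2].round(4),np.degrees(r.x[2]).round(2),np.abs(r.fun).max().round(2),g(r.x).reshape(-1,2).round(1).tolist())
    print('mouth',pose(r.x,(0,-27,60)).round(4))
t=lambda x,y: uv(x,y,(200,190),8); s=lambda x,y: uv(x,y,(235,190),10)
ob2=[(T,(120,0,45),t(115,117)),(T,(43,9,54),t(387,183)),(T,(43,-9,54),t(388,106)),(T,(-43,9,54),t(684,191)),(T,(-43,-9,54),t(684,124)),
(S,(120,0,45),s(95,58)),(S,(43,-9,54),s(300,158)),(S,(43,9,54),s(272,190)),(S,(-43,9,54),s(500,330)),(S,(-43,-9,54),s(540,298)),(S,(-43,9,36),s(490,370))]
for sub in (ob2,ob2[:5],ob2[5:]):
    g=lambda v: np.concatenate([np.array(proj(p,pose(v,P)))-o for p,P,o in sub])
    r=least_squares(g,[.5,.03,1.57],loss='soft_l1'); print(r.x[:2].round(4),np.degrees(r.x[2]).round(2),g(r.x).reshape(-1,2).round(1).tolist())
    print('tip',pose(r.x,(120,0,45)).round(4))
E
python3 fit.py
```

```text
[0.5729 0.3483] -4.17 1.68 [[0.3, -1.0], [0.7, 0.0], [-0.8, -0.3], [-1.4, -0.5], [-0.2, -0.2], [0.3, -0.2], [0.1, -0.1], [0.2, -0.1], [0.6, 0.2], [-0.3, -0.0], [0.5, 0.2], [-0.7, 0.1], [-0.8, 1.3], [0.0, -0.1], [-1.7, 0.4], [0.8, 1.2], [0.0, 0.3], [-0.4, 0.3]]
mouth [0.5709 0.3214 0.06  ]
[0.5726 0.3483] -4.26 1.38 [[0.3, -0.8], [0.7, 0.2], [-0.8, -0.2], [-1.4, -0.4], [-0.2, -0.1], [0.3, -0.1], [0.1, 0.1], [0.2, 0.1], [0.6, 0.3], [-0.3, 0.1], [0.5, 0.3], [-0.7, 0.2]]
mouth [0.5706 0.3213 0.06  ]
[0.5759 0.3497] -4.9 1.24 [[-0.7, 0.6], [0.4, -0.5], [-1.2, -0.4], [1.0, 0.6], [0.4, -0.2], [-0.1, -0.3]]
mouth [0.5736 0.3228 0.06  ]
[0.5021 0.024 ] 85.88 [[0.1, 0.2], [-0.5, -2.2], [-0.1, -0.4], [0.4, -0.3], [0.9, 0.1], [-1.1, 0.7], [0.2, -0.9], [-1.7, -0.8], [-0.6, 0.6], [0.0, 0.2], [0.3, 1.6]]
tip [0.5107 0.1437 0.045 ]
[0.5013 0.0244] 85.95 [[-0.0, 0.6], [-0.7, -1.8], [-0.2, -0.1], [0.3, -0.0], [0.7, 0.5]]
tip [0.5097 0.1441 0.045 ]
[0.5037 0.0239] 85.35 [[-0.4, 0.2], [0.7, -1.2], [-1.2, -1.2], [-0.3, 0.4], [0.4, 0.0], [0.6, 1.3]]
tip [0.5134 0.1435 0.045 ]
```

```bash
cat > plan.py <<'E'
import sys
from h import *
# usage: plan(target_tcp, heading_deg of tool x, claw, step, n)
def tgtR(hd,pitch=0):
    h=np.radians(hd); R=np.array([[np.cos(h),np.sin(h),0],[np.sin(h),-np.cos(h),0],[0,0,-1]]); return Ro.from_matrix(R)
def plan(tp,hd,claw,step=.038,n=5,rstep=6.8,o=None):
    o=o or robot.get_obs(); p=o['tcp_pos'].copy(); R=Ro.from_rotvec(o['ee_rot']); tp=np.array(tp); TR=tgtR(hd); rows=[]
    print('t',round(o['t'],2),'pos',p.round(4),'x-axis',R.as_matrix()[:,0].round(3),'z',R.as_matrix()[:,2].round(4),'F',o['wrist_force'].round(1),'op',round(o['opening'],4))
    for k in range(n):
        d=tp-p; L=np.linalg.norm(d); d=d*min(1,step/max(L,1e-9))
        rv=(R.inv()*TR).as_rotvec(degrees=True); a=np.linalg.norm(rv); rv=rv*min(1,rstep/max(a,1e-9))
        lo=R.inv().apply(d)
        rows.append([claw,[round(float(x),4) for x in lo],[round(float(x),1) for x in rv]])
        p=p+d; R=R*Ro.from_rotvec(rv,degrees=True)
    import json; print(json.dumps(rows),'| left mm',((tp-p)*1000).round(1))
if __name__=='__main__':
    a=[float(x) for x in sys.argv[1:]]; plan(a[:3],a[3],a[4],a[5] if len(a)>5 else .038)
E
python3 plan.py 0.5027 0.031 0.33 85.9 0.07
```

```text
t 1.4 pos [0.145  0.5306 0.4047] x-axis [-0.965  0.264 -0.   ] z [-0.e+00 -1.e-04 -1.e+00] F [ 0.2 -0.2  0.5] op 0.0929
[[0.07, [-0.0293, -0.0238, 0.0046], [-0.0, 0.0, 6.8]], [0.07, [-0.0319, -0.0202, 0.0046], [-0.0, 0.0, 6.8]], [0.07, [-0.034, -0.0162, 0.0046], [-0.0, 0.0, 6.8]], [0.07, [-0.0357, -0.0121, 0.0046], [-0.0, 0.0, 6.8]], [0.07, [-0.0369, -0.0078, 0.0046], [-0.0, 0.0, 6.8]]] | left mm [ 247.9 -346.2  -51.8]
```

Call:
{"method": "move_arm", "body": {"deltas": [[0.07,[-0.029,-0.024,0.005],[0,0,6.8]],[0.07,[-0.032,-0.02,0.005],[0,0,6.8]],[0.07,[-0.034,-0.016,0.005],[0,0,6.8]],[0.07,[-0.036,-0.012,0.005],[0,0,6.8]],[0.07,[-0.037,-0.008,0.005],[0,0,6.8]]], "force": 30}}

```text
t: 1.82
tcp_pos: [0.2537, 0.3771, 0.3792]
ee_rot: [-1.324, -2.847, -0.01]
wrist_force: [0.3, 0.7, 0.2]
opening: 0.0706
```

```bash
python3 plan.py 0.5027 0.031 0.33 85.9 0.07
```

```text
t 1.82 pos [0.2537 0.3771 0.3792] x-axis [-0.644  0.765  0.004] z [ 0.0014  0.0065 -1.    ] F [0.3 0.7 0.2] op 0.0706
[[0.07, [-0.0377, -0.0029, 0.0042], [0.0, -0.1, 6.8]], [0.07, [-0.0377, 0.0016, 0.0042], [0.0, -0.1, 6.8]], [0.07, [-0.0373, 0.006, 0.0043], [0.0, -0.1, 6.8]], [0.07, [-0.0363, 0.0104, 0.0043], [0.0, -0.1, 6.8]], [0.07, [-0.0348, 0.0146, 0.0043], [0.0, -0.1, 6.8]]] | left mm [ 138.7 -192.9  -27.4]
```

Call:
{"method": "move_arm", "body": {"deltas": [[0.07,[-0.038,-0.003,0.004],[0,0,6.8]],[0.07,[-0.038,0.002,0.004],[0,0,6.8]],[0.07,[-0.037,0.006,0.004],[0,0,6.8]],[0.07,[-0.036,0.01,0.004],[0,0,6.8]],[0.07,[-0.035,0.015,0.004],[0,0,6.8]]]}}

```text
t: 2.23
tcp_pos: [0.3654, 0.2147, 0.3585]
ee_rot: [-2.131, -2.305, -0.015]
wrist_force: [0.2, 0.6, 0.1]
opening: 0.07
```

```bash
python3 plan.py 0.5027 0.031 0.33 85.9 0.07
```

```text
t 2.23 pos [0.3654 0.2147 0.3585] x-axis [-0.078  0.997  0.008] z [ 0.0049  0.0081 -1.    ] F [0.2 0.6 0.1] op 0.07
[[0.07, [-0.0319, 0.0201, 0.0045], [0.2, -0.4, 6.8]], [0.07, [-0.0293, 0.0238, 0.0047], [0.1, -0.1, 1.8]], [0.07, [-0.0285, 0.0247, 0.0047], [0.0, -0.0, 0.0]], [0.07, [-0.0285, 0.0247, 0.0047], [0.0, -0.0, 0.0]], [0.07, [-0.0285, 0.0247, 0.0047], [0.0, -0.0, 0.0]]] | left mm [ 24.4 -32.7  -5.1]
```

Call:
{"method": "move_arm", "body": {"deltas": [[0.07,[-0.032,0.02,0.005],[0.2,-0.4,6.8]],[0.07,[-0.029,0.024,0.005],[0.1,-0.1,1.8]],[0.07,[-0.028,0.025,0.005],[0,0,0]],[0.07,[-0.028,0.025,0.005],[0,0,0]],[0.07,[-0.025,0.02,0.004],[0,0,0]]]}}

```text
t: 2.65
tcp_pos: [0.4774, 0.0578, 0.3351]
ee_rot: [2.316, 2.118, 0.005]
wrist_force: [0.5, 0.9, 0.3]
opening: 0.0698
```

```bash
python3 plan.py 0.5027 0.031 0.33 85.9 0.07; python3 - <<'E'
from h import *
p=shot('wrist','w1.png'); print({k:(v if k!='R' else v.round(3).tolist()) for k,v in p.items() if k!='pixels'})
for q in ['punch_grip','punch_tip','tool_rest']:
    print(q,[(toW(p,r['location']).round(4).tolist(),round(r['conf'],2)) for r in nets.recognise(p,q)[:3]])
i=cv2.imread('pics/w1.png'); cv2.imwrite('pics/w1b.png',cv2.resize(i,(800,600),interpolation=cv2.INTER_CUBIC))
E
```

```text
t 2.65 pos [0.4774 0.0578 0.3351] x-axis [0.089 0.996 0.   ] z [ 4.5e-03 -4.0e-04 -1.0e+00] F [0.5 0.9 0.3] op 0.0698
[[0.07, [-0.0244, 0.0275, 0.0052], [0.3, 0.0, -1.0]], [0.07, [0.0, 0.0, 0.0], [-0.0, 0.0, 0.0]], [0.07, [0.0, 0.0, 0.0], [0.0, 0.0, 0.0]], [0.07, [0.0, 0.0, 0.0], [0.0, 0.0, 0.0]], [0.07, [0.0, 0.0, 0.0], [0.0, 0.0, 0.0]]] | left mm [0. 0. 0.]
{'fx': 297.3186396354542, 'fy': 297.3186396354542, 'cx': 250.5092278456899, 'cy': 195.44456954896916, 'R': [[0.996, -0.089, 0.005], [-0.088, -0.967, 0.239], [-0.016, -0.238, -0.971]], 't': array([-0.47265918,  0.08608349,  0.34343457]), 'shot': 5}
punch_grip [([0.5035, 0.0467, 0.054], 0.63)]
punch_tip [([0.5099, 0.0539, 0.0518], 0.89), ([0.3571, 0.2635, 0.0133], 0.2)]
tool_rest [([0.4955, 0.0281, 0.0081], 0.71), ([0.6519, 0.0883, 0.0149], 0.48)]
```

View pics/w1b.png

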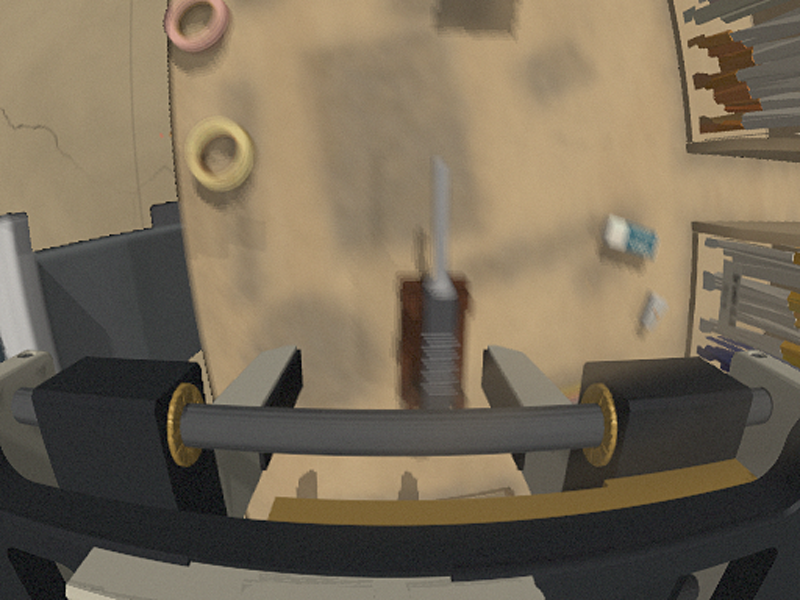

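```bash
cat >> h.py <<'E'
def fray(p,u,v,z):
    x,y=u-p['cx'],v-p['cy']; r=np.hypot(x,y); th=r/p['fx']; d=np.array([np.sin(th)*x/r,np.sin(th)*y/r,np.cos(th)])
    R=np.array(p['R']); C=-R.T@p['t']; D=R.T@d; return C+D*(z-C[2])/D[2]
def fproj(p,X):
    c=np.array(p['R'])@np.array(X)+np.array(p['t']); th=np.arctan2(np.hypot(c[0],c[1]),c[2]); k=p['fx']*th/np.hypot(c[0],c[1]); return np.array([k*c[0]+p['cx'],k*c[1]+p['cy']])
E
python3 - <<'E'
from h import *
p=cams.grab_frame('wrist')
for n,u,v,z in [('tip',440,162,.045),('HL',424,292,.054),('HR',456,292,.054),('hL2',422,380,.054),('hR2',460,380,.054)]: print(n,fray(p,u*.64,v*.64,z).round(4))
E
```

```text
tip [0.5131 0.1406 0.045 ]
HL [0.4971 0.0669 0.054 ]
HR [0.5157 0.0652 0.054 ]
hL2 [0.492  0.0123 0.054 ]
hR2 [0.5153 0.0099 0.054 ]
```

```bash
python3 plan.py 0.5033 0.030 0.26 85.6 0.06 .03
```

```text
t 2.9 pos [0.4757 0.0603 0.335 ] x-axis [0.089 0.996 0.001] z [ 2.4e-03  5.0e-04 -1.0e+00] F [ 0.3  0.3 -0.1] op 0.0699
[[0.06, [-0.0097, 0.0105, 0.0263], [0.1, -0.0, -0.7]], [0.06, [-0.0099, 0.0105, 0.0263], [0.0, 0.0, 0.0]], [0.06, [-0.0084, 0.0089, 0.0223], [-0.0, 0.0, -0.0]], [0.06, [0.0, 0.0, 0.0], [-0.0, -0.0, 0.0]], [0.06, [0.0, 0.0, 0.0], [0.0, 0.0, -0.0]]] | left mm [0. 0. 0.]
```

Call:
{"method": "move_arm", "body": {"deltas": [[0.06,[-0.014,0.015,0.015],[0.1,0,-0.7]],[0.06,[-0.014,0.015,0.02],[0,0,0]],[0.06,[0,0,0.02],[0,0,0]],[0.06,[0,0,0.01],[0,0,0]],[0.06,[0,0,0],[0,0,0]]]}}

```text
t: 3.32
tcp_pos: [0.5014, 0.0367, 0.2711]
ee_rot: [2.291, 2.146, 0.009]
wrist_force: [0.4, 0.4, -0.7]
opening: 0.0603
```

```bash
python3 plan.py 0.5033 0.030 0.212 85.6 0.06 .02
```

```text
t 3.32 pos [0.5014 0.0367 0.2711] x-axis [0.065 0.998 0.002] z [ 0.0059  0.0018 -1.    ] F [ 0.4  0.4 -0.7] op 0.0603
[[0.06, [-0.0023, 0.0007, 0.0199], [0.3, -0.1, 0.7]], [0.06, [-0.0022, 0.0008, 0.0199], [-0.0, 0.0, 0.0]], [0.06, [-0.0021, 0.0008, 0.0194], [0.0, 0.0, 0.0]], [0.06, [0.0, 0.0, 0.0], [0.0, 0.0, 0.0]], [0.06, [0.0, 0.0, 0.0], [0.0, 0.0, 0.0]]] | left mm [0. 0. 0.]
```

Call:
{"method": "move_arm", "body": {"deltas": [[0.06,[-0.003,0.001,0.016],[0.3,-0.1,0.7]],[0.06,[-0.003,0.001,0.018],[0,0,0]],[0.06,[-0.001,0.001,0.015],[0,0,0]],[0.06,[0,0,0.008],[0,0,0]],[0.06,[0,0,0],[0,0,0]]]}}

```text
t: 3.73
tcp_pos: [0.5022, 0.0367, 0.2166]
ee_rot: [2.293, 2.144, 0.006]
wrist_force: [-0.4, -0.3, -0.6]
opening: 0.0601
```

```bash
python3 plan.py 0.5033 0.030 0.212 85.6 0.06 .02;  python3 - <<'E'
from h import *
p=shot('wrist','w2.png')
i=cv2.imread('pics/w2.png'); cv2.imwrite('pics/w2b.png',cv2.resize(i,(800,600),interpolation=cv2.INTER_CUBIC))
E
```

```text
t 3.73 pos [0.5022 0.0367 0.2166] x-axis [0.067 0.998 0.001] z [ 4.4e-03  9.0e-04 -1.0e+00] F [-0.4 -0.3 -0.6] op 0.0601
[[0.06, [-0.0066, 0.0015, 0.0046], [0.2, -0.1, 0.5]], [0.06, [0.0, 0.0, 0.0], [-0.0, -0.0, 0.0]], [0.06, [0.0, 0.0, 0.0], [0.0, -0.0, 0.0]], [0.06, [0.0, 0.0, 0.0], [-0.0, -0.0, 0.0]], [0.06, [0.0, 0.0, 0.0], [0.0, 0.0, 0.0]]] | left mm [0. 0. 0.]
```

View pics/w2b.png

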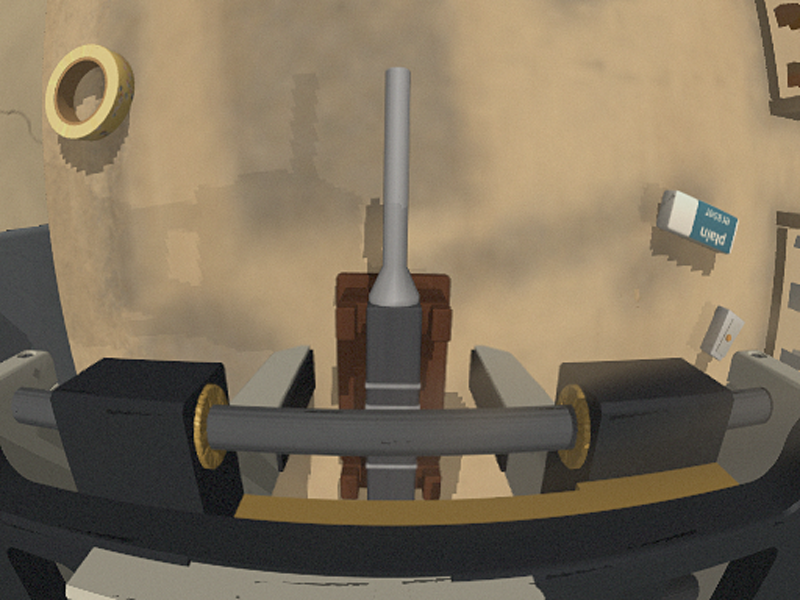

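```bash
python3 - <<'E'
from h import *
p=cams.grab_frame('wrist')
for n,u,v,z in [('tip',398,71,.045),('HL',367,308,.054),('HR',420,308,.054),('hL2',367,490,.054),('hR2',418,490,.054),('wallL',351,322,.044),('wallR',437,322,.044),('wallL2',347,490,.044),('wallR2',434,490,.044)]: print(n,fray(p,u*.64,v*.64,z).round(4))
E
```

```text
tip [0.5133 0.1431 0.045 ]
HL [0.4981 0.0666 0.054 ]
HR [0.515  0.0654 0.054 ]
hL2 [ 0.492  -0.0036  0.054 ]
hR2 [ 0.5111 -0.005   0.054 ]
wallL [0.4915 0.0595 0.044 ]
wallR [0.5211 0.0575 0.044 ]
wallL2 [ 0.4828 -0.0106  0.044 ]
wallR2 [ 0.5177 -0.0131  0.044 ]
```

Call:
{"method": "move_arm", "body": {"deltas": [[0.06,[-0.007,0.002,0.004],[0.2,-0.1,0.6]],[0.06,[-0.002,0.001,0.002],[0,0,0]],[0.03,[0,0,0],[0,0,0]],[0.03,[0,0,0],[0,0,0]],[0.03,[0,0,0],[0,0,0]]]}}

```text
t: 4.25
tcp_pos: [0.5068, 0.0267, 0.2151]
ee_rot: [2.301, 2.128, 0.008]
wrist_force: [-0.3, -0.6, -0.4]
opening: 0.0446
```

```bash
python3 plan.py 0.504 0.030 0.212 85.5 0.026 .02
```

```text
t 4.25 pos [0.5068 0.0267 0.2151] x-axis [ 0.078  0.997 -0.001] z [ 0.0092 -0.0022 -1.    ] F [-0.3 -0.6 -0.4] op 0.0446
[[0.026, [0.0031, -0.0031, 0.0031], [0.5, 0.1, 0.0]], [0.026, [0.0, 0.0, 0.0], [-0.0, -0.0, -0.0]], [0.026, [0.0, 0.0, 0.0], [-0.0, -0.0, 0.0]], [0.026, [0.0, 0.0, 0.0], [-0.0, 0.0, -0.0]], [0.026, [0.0, 0.0, 0.0], [0.0, -0.0, 0.0]]] | left mm [0. 0. 0.]
```

Call:
{"method": "move_arm", "body": {"deltas": [[0.03,[0.003,-0.003,0.003],[0.4,0.1,0]],[0.03,[0,0,0],[0,0,0]],[0.03,[0,0,0],[0,0,0]],[0.03,[0,0,0],[0,0,0]],[0.03,[0,0,0],[0,0,0]]]}}

```text
t: 4.67
tcp_pos: [0.5038, 0.0302, 0.2122]
ee_rot: [2.306, 2.132, 0.003]
wrist_force: [-0.1, -1.1, -0.2]
opening: 0.0299
```

```bash
python3 plan.py 0.504 0.030 0.212 85.5 0.026 .02; python3 -c "
from h import *
for k in range(6):
    cams.grab_frame('top'); o=robot.get_obs(); print(o['tcp_pos'].round(4),o['q'].round(4),o['ee_rot'].round(4))"
```

```text
t 4.67 pos [0.5038 0.0302 0.2122] x-axis [0.079 0.997 0.001] z [ 2.1e-03  4.0e-04 -1.0e+00] F [-0.1 -1.1 -0.2] op 0.0299
[[0.026, [-0.0001, 0.0002, 0.0002], [0.1, -0.0, -0.0]], [0.026, [0.0, 0.0, 0.0], [-0.0, 0.0, 0.0]], [0.026, [0.0, 0.0, 0.0], [-0.0, -0.0, 0.0]], [0.026, [0.0, 0.0, 0.0], [-0.0, -0.0, 0.0]], [0.026, [0.0, 0.0, 0.0], [0.0, -0.0, 0.0]]] | left mm [0. 0. 0.]
[0.5038 0.0302 0.2122] [-1.6180e-01  3.9660e-01  1.8786e+00  9.0000e-04  8.6440e-01 -8.3800e-02] [2.3063 2.1317 0.0028]
[0.5038 0.0301 0.2122] [-1.6190e-01  3.9660e-01  1.8785e+00  1.0000e-03  8.6440e-01 -8.3800e-02] [2.3063 2.1315 0.0028]
[0.5038 0.0301 0.2122] [-1.6190e-01  3.9660e-01  1.8785e+00  1.0000e-03  8.6440e-01 -8.3800e-02] [2.3062 2.1315 0.0029]
[0.5039 0.0301 0.2123] [-1.6190e-01  3.9650e-01  1.8784e+00  9.0000e-04  8.6440e-01 -8.3800e-02] [2.3062 2.1314 0.003 ]
[0.5039 0.0301 0.2123] [-1.6190e-01  3.9660e-01  1.8784e+00  1.0000e-03  8.6440e-01 -8.3800e-02] [2.3063 2.1313 0.0031]
[0.5039 0.0301 0.2123] [-1.6200e-01  3.9650e-01  1.8784e+00  1.0000e-03  8.6440e-01 -8.3800e-02] [2.3063 2.1312 0.0031]
```

Well placed. Close.

Call:
{"method": "move_arm", "body": {"deltas": [[0.005,[0,0,0],[0,0,0]],[0.005,[0,0,0],[0,0,0]],[0.005,[0,0,0],[0,0,0]],[0.005,[0,0,0],[0,0,0]],[0.005,[0,0,0],[0,0,0]]], "force": 55}}

```text
t: 5.38
tcp_pos: [0.5037, 0.0301, 0.2122]
ee_rot: [2.307, 2.132, 0.003]
wrist_force: [-0.5, 0.7, -0.1]
opening: 0.0176
```

Call:
{"method": "move_arm", "body": {"deltas": [[0.005,[0,0,0],[0,0,0]],[0.005,[0,0,-0.005],[0,0,0]],[0.005,[0,0,-0.01],[0,0,0]],[0.005,[0,0,-0.015],[0,0,0]],[0.005,[0,0,-0.02],[0,0,0]]], "force": 55}}

```text
t: 5.8
tcp_pos: [0.5016, 0.0303, 0.2607]
ee_rot: [-2.302, -2.127, 0.008]
wrist_force: [-0.3, 0.5, -1.9]
opening: 0.0176
```

```bash
python3 plan.py 0.56 0.15 0.275 85.5 0.005 .02;  python3 - <<'E'
from h import *
p=shot('wrist','w3.png')
i=cv2.imread('pics/w3.png'); cv2.imwrite('pics/w3b.png',cv2.resize(i,(800,600),interpolation=cv2.INTER_CUBIC))
E
```

```text
t 5.8 pos [0.5016 0.0303 0.2607] x-axis [0.079 0.997 0.001] z [-0.0086  0.0021 -1.    ] F [-0.3  0.5 -1.9] op 0.0176
[[0.005, [0.0185, 0.0073, -0.0022], [-0.5, -0.1, -0.0]], [0.005, [0.0185, 0.0073, -0.0021], [0.0, -0.0, -0.0]], [0.005, [0.0185, 0.0073, -0.0021], [-0.0, 0.0, -0.0]], [0.005, [0.0185, 0.0073, -0.0021], [0.0, 0.0, -0.0]], [0.005, [0.0185, 0.0073, -0.0021], [0.0, 0.0, -0.0]]] | left mm [14.8 30.4  3.6]
```

View pics/w3b.png

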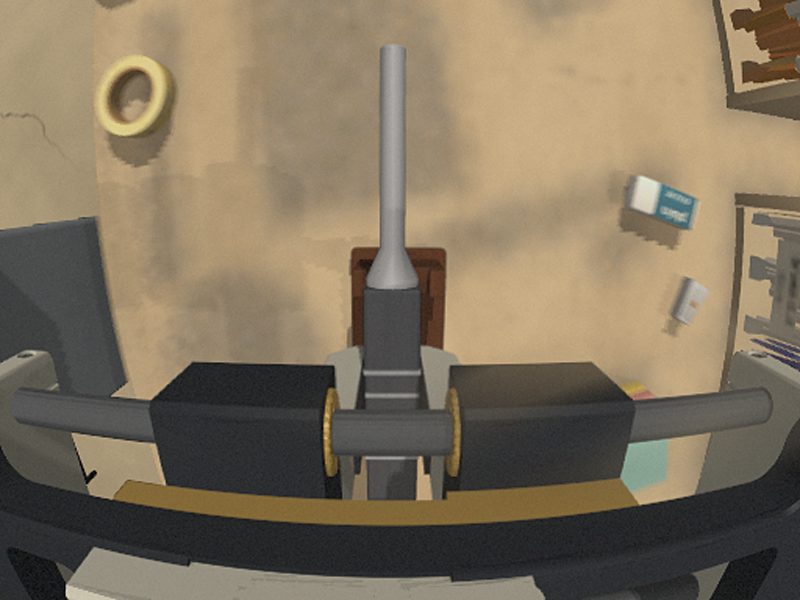

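Call:
{"method": "move_arm", "body": {"deltas": [[0.005,[0.02,0.007,0.001],[-0.4,0,0]],[0.005,[0.024,0.008,0],[0,0,0]],[0.005,[0.024,0.008,0],[0,0,0]],[0.005,[0.02,0.008,0],[0,0,0]],[0.005,[0.015,0.006,0],[0,0,0]]]}}

```text
t: 6.27
tcp_pos: [0.5502, 0.1304, 0.2692]
ee_rot: [2.306, 2.118, 0.015]
wrist_force: [-0.3, -0.6, -1.6]
opening: 0.0175
```

```bash
python3 plan.py 0.559 0.1585 0.227 85.8 0.005 .02
```

```text
t 6.27 pos [0.5502 0.1304 0.2692] x-axis [ 0.085  0.996 -0.   ] z [ 0.0143 -0.0014 -0.9999] F [-0.3 -0.6 -1.6] op 0.0175
[[0.005, [0.0112, 0.0022, 0.0164], [0.8, 0.0, -0.7]], [0.005, [0.0112, 0.0026, 0.0164], [0.0, 0.0, 0.0]], [0.005, [0.0064, 0.0015, 0.0094], [-0.0, -0.0, -0.0]], [0.005, [0.0, 0.0, 0.0], [-0.0, -0.0, -0.0]], [0.005, [0.0, 0.0, 0.0], [-0.0, 0.0, -0.0]]] | left mm [0. 0. 0.]
```

Call:
{"method": "move_arm", "body": {"deltas": [[0.005,[0.008,0.002,0.014],[0.8,0,-0.7]],[0.005,[0.006,0.002,0.014],[0,0,0]],[0.005,[0.003,0.001,0.008],[0,0,0]],[0.005,[0,0,0],[0,0,0]],[0.005,[0,0,0],[0,0,0]]]}}

```text
t: 6.68
tcp_pos: [0.5587, 0.1516, 0.2335]
ee_rot: [2.293, 2.143, 0.007]
wrist_force: [-0.1, -0.4, -0.8]
opening: 0.0173
```

```bash
python3 plan.py 0.559 0.1585 0.227 85.8 0.005 .02;  python3 - <<'E'
from h import *
p=shot('wrist','w4.png'); s=shot('scene','s4.png'); t=shot('top','t4.png')
for n,q in (('wrist',p),('top',t),('scene',s)):
  for k in ['bore_mouth','punch_tip']: print(n,k,[(toW(q,r['location']).round(4).tolist(),round(r['conf'],2)) for r in nets.recognise(q,k)[:2]])
cv2.imwrite('pics/w4b.png',cv2.resize(cv2.imread('pics/w4.png'),(800,600),interpolation=cv2.INTER_CUBIC))
cv2.imwrite('pics/s4b.png',cv2.resize(cv2.imread('pics/s4.png')[120:210,180:300],(800,600),interpolation=cv2.INTER_CUBIC))
cv2.imwrite('pics/t4b.png',cv2.resize(cv2.imread('pics/t4.png')[135:225,95:215],(800,600),interpolation=cv2.INTER_CUBIC))
E
```

```text
t 6.68 pos [0.5587 0.1516 0.2335] x-axis [0.067 0.998 0.001] z [ 5.5e-03  8.0e-04 -1.0e+00] F [-0.1 -0.4 -0.8] op 0.0173
[[0.005, [0.0069, -0.0002, 0.0065], [0.3, -0.1, 0.3]], [0.005, [0.0, 0.0, 0.0], [-0.0, -0.0, -0.0]], [0.005, [0.0, 0.0, 0.0], [-0.0, 0.0, -0.0]], [0.005, [0.0, 0.0, 0.0], [0.0, 0.0, -0.0]], [0.005, [0.0, 0.0, 0.0], [0.0, -0.0, -0.0]]] | left mm [0. 0. 0.]
wrist bore_mouth [([0.5721, 0.3086, 0.009], 0.89)]
wrist punch_tip [([0.5684, 0.1852, 0.0738], 0.69)]
top bore_mouth [([0.5607, 0.3735, 0.0491], 0.84)]
top punch_tip []
scene bore_mouth [([0.552, 0.329, 0.0352], 0.64), ([0.5538, 0.1258, 0.0745], 0.46)]
scene punch_tip [([0.5499, 0.1238, 0.0739], 0.66)]
```

View pics/w4b.png

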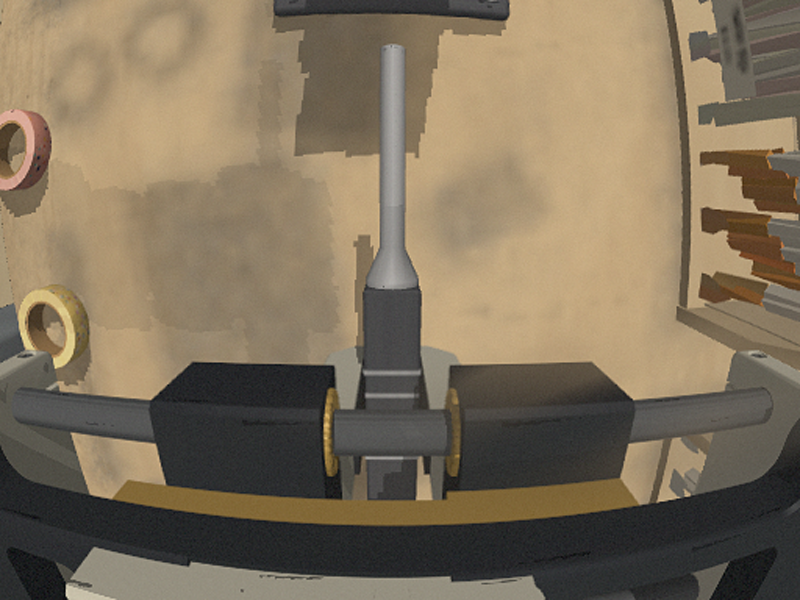

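View pics/s4b.png

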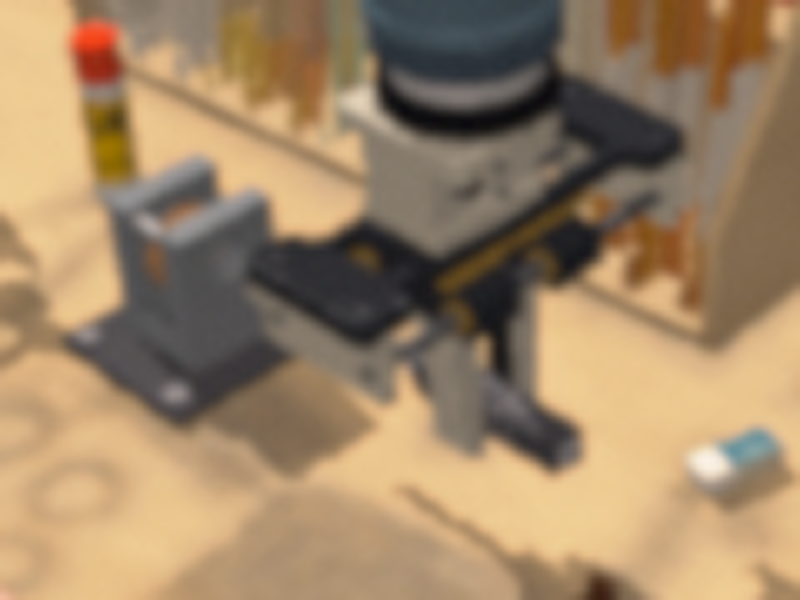

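View pics/t4b.png

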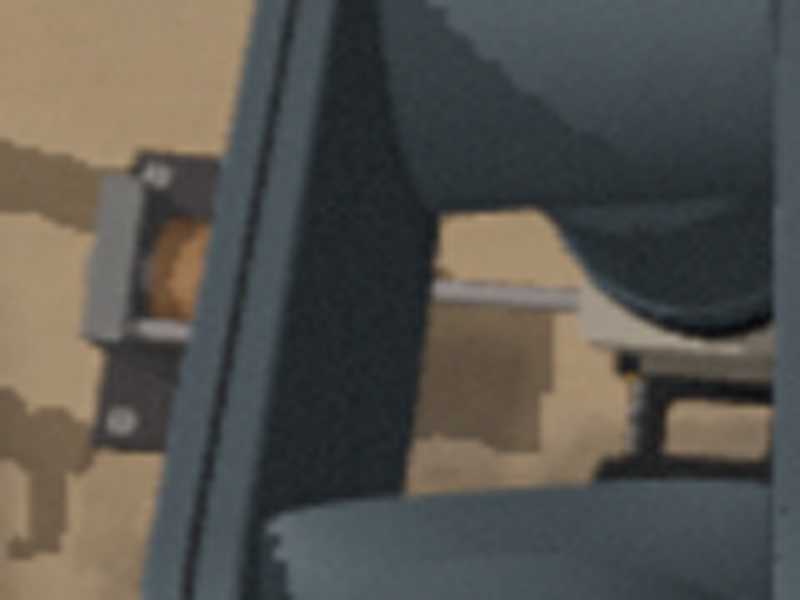

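```bash
cat > cr.py <<'E'
import cv2
i=cv2.imread('pics/w4.png'); cv2.imwrite('pics/w4c.png',cv2.resize(i[0:60,165:335],(800,282),interpolation=cv2.INTER_CUBIC))
E
python3 cr.py; python3 - <<'E'
from h import *
p=cams.grab_frame('wrist')
for n,u,v,z in [('tip',393,46,.0665),('nose base',392,250,.0665),('HL',364,290,.0755),('HR',421,290,.0755),('BL',276,17,.0),('BR',508,20,.0)]: print(n,fray(p,u*.64,v*.64,z).round(4))
print(robot.get_obs()['tcp_pos'])
E
```

```text
tip [0.5691 0.2653 0.0665]
nose base [0.5642 0.1987 0.0665]
HL [0.5548 0.1881 0.0755]
HR [0.5722 0.1869 0.0755]
BL [0.517 0.309 0.   ]
BR [0.6273 0.3002 0.    ]
[0.55892811 0.15142348 0.23409286]
```

View pics/w4c.png

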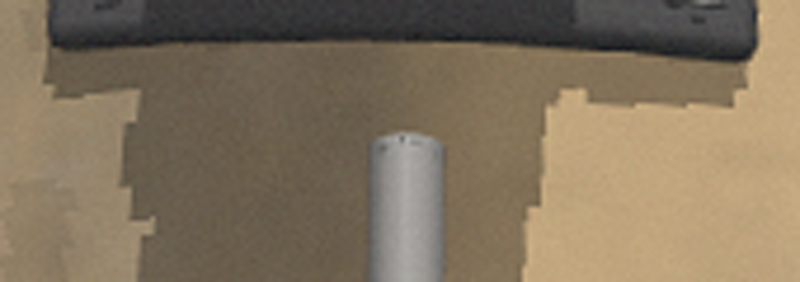

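```bash
python3 plan.py 0.5614 0.1975 0.227 85.85 0.005 .015
```

```text
t 7.18 pos [0.5589 0.1514 0.2341] x-axis [0.068 0.998 0.002] z [ 0.0068  0.0011 -1.    ] F [-0.7  0.8 -1.8] op 0.0175
[[0.005, [0.0148, -0.0002, 0.0023], [0.4, -0.1, 0.2]], [0.005, [0.0148, -0.0003, 0.0023], [-0.0, -0.0, 0.0]], [0.005, [0.0148, -0.0003, 0.0023], [0.0, 0.0, 0.0]], [0.005, [0.0017, -0.0, 0.0003], [0.0, 0.0, 0.0]], [0.005, [0.0, 0.0, 0.0], [0.0, 0.0, 0.0]]] | left mm [0. 0. 0.]
```

Call:
{"method": "move_arm", "body": {"deltas": [[0.005,[0.01,0,0.003],[0.4,-0.1,0.2]],[0.005,[0.013,0,0.003],[0,0,0]],[0.005,[0.012,0,0.001],[0,0,0]],[0.005,[0.006,0,0],[0,0,0]],[0.005,[0,0,0],[0,0,0]]]}}

```text
t: 7.6
tcp_pos: [0.5622, 0.1968, 0.2265]
ee_rot: [-2.301, -2.138, 0.0]
wrist_force: [-0.1, -0.1, -1.2]
opening: 0.0178
```

```bash
python3 plan.py 0.5614 0.1975 0.227 85.85 0.005 .015;  python3 - <<'E'
from h import *
p=shot('wrist','w5.png'); s=shot('scene','s5.png'); t=shot('top','t5.png')
cv2.imwrite('pics/w5b.png',cv2.resize(cv2.imread('pics/w5.png'),(800,600),interpolation=cv2.INTER_CUBIC))
cv2.imwrite('pics/s5b.png',cv2.resize(cv2.imread('pics/s5.png')[120:210,180:300],(800,600),interpolation=cv2.INTER_CUBIC))
cv2.imwrite('pics/t5b.png',cv2.resize(cv2.imread('pics/t5.png')[135:225,95:215],(800,600),interpolation=cv2.INTER_CUBIC))
E
```

```text
t 7.6 pos [0.5622 0.1968 0.2265] x-axis [0.073 0.997 0.   ] z [-6.e-04  3.e-04 -1.e+00] F [-0.1 -0.1 -1.2] op 0.0178
[[0.005, [0.0007, -0.0009, -0.0005], [-0.0, -0.0, -0.0]], [0.005, [0.0, 0.0, 0.0], [-0.0, 0.0, -0.0]], [0.005, [0.0, 0.0, 0.0], [0.0, -0.0, -0.0]], [0.005, [0.0, 0.0, 0.0], [-0.0, -0.0, -0.0]], [0.005, [0.0, 0.0, 0.0], [-0.0, -0.0, -0.0]]] | left mm [0. 0. 0.]
```

View pics/w5b.png

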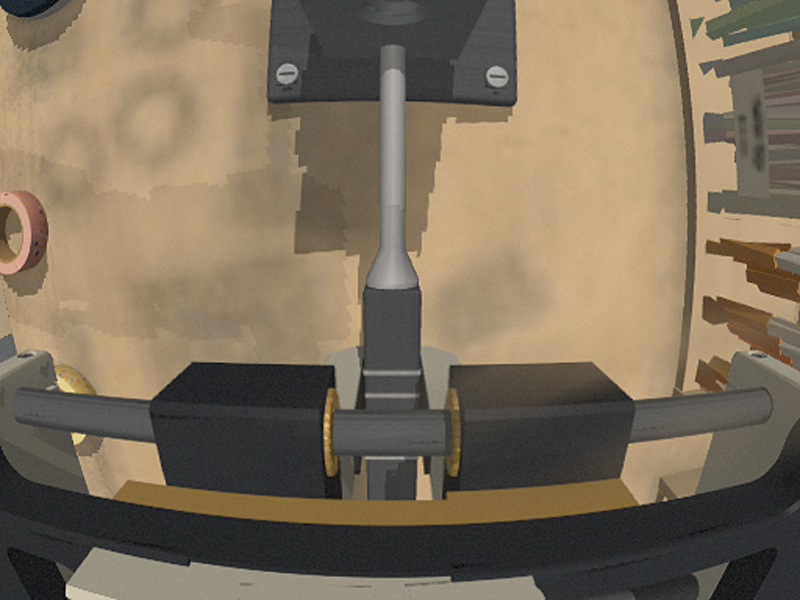

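View pics/t5b.png

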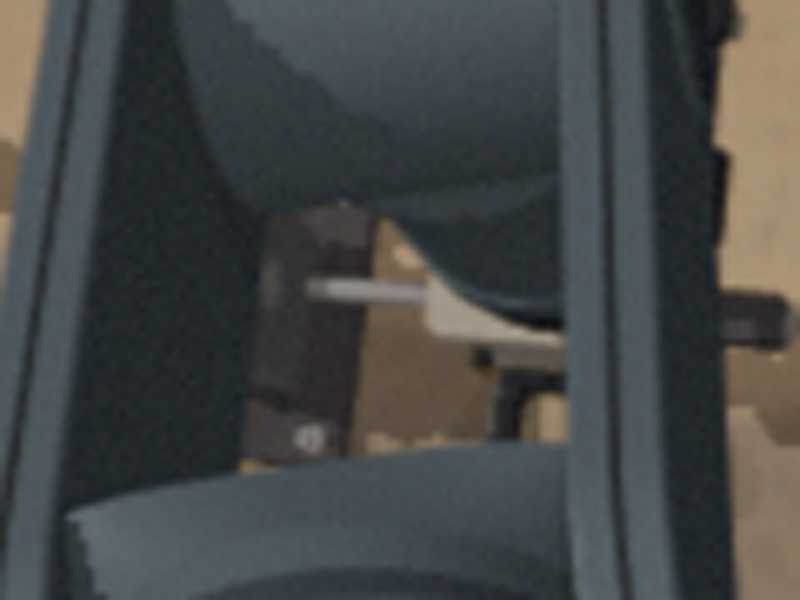

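View pics/s5b.png

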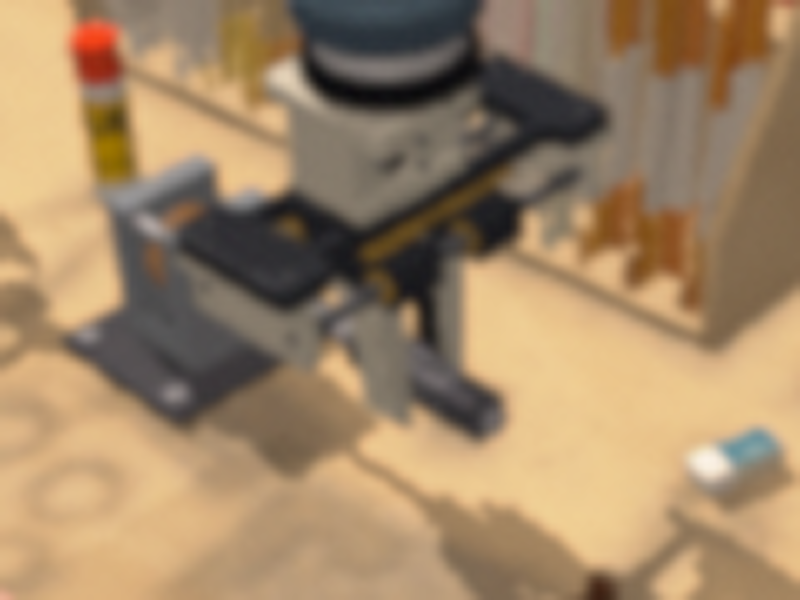

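```bash
python3 - <<'E'
import cv2
i=cv2.imread('pics/w5.png'); cv2.imwrite('pics/w5c.png',cv2.resize(i[0:75,165:335],(800,353),interpolation=cv2.INTER_CUBIC))
from h import *
p=cams.grab_frame('wrist')
for n,u,v,z in [('tip',393,46,.0595),('nose base',392,250,.0595),('HL',364,290,.0685),('HR',421,290,.0685),('BL',270,102,.0),('BR',516,104,.0)]: print(n,fray(p,u*.64,v*.64,z).round(4))
E
```

```text
tip [0.5716 0.3086 0.0595]
nose base [0.5664 0.2423 0.0595]
HL [0.557  0.2318 0.0685]
HR [0.5744 0.2306 0.0685]
BL [0.5163 0.3076 0.    ]
BR [0.6267 0.2986 0.    ]
```

View pics/w5c.png

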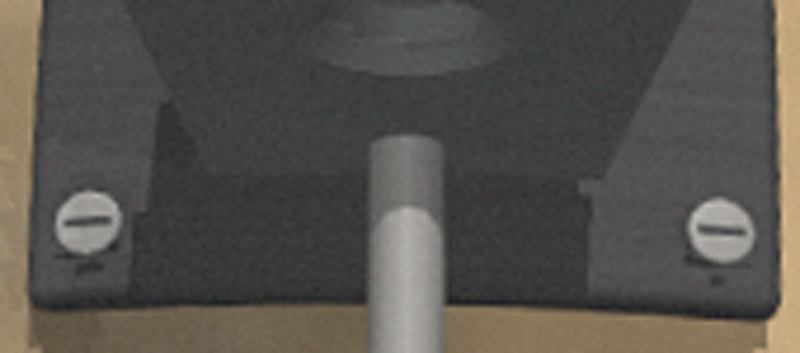

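Call:
{"method": "move_arm", "body": {"deltas": [[0.005,[0.004,0,-0.0005],[0,0,0.3]],[0.005,[0.005,0,0],[0,0,0]],[0.005,[0.005,0,0],[0,0,0]],[0.005,[0.003,0,0],[0,0,0]],[0.005,[0,0,0],[0,0,0]]]}}

```text
t: 8.22
tcp_pos: [0.564, 0.212, 0.2277]
ee_rot: [2.312, 2.127, -0.001]
wrist_force: [-0.0, 0.3, -1.3]
opening: 0.0175
```

```bash
python3 plan.py 0.5668 0.254 0.227 85.5 0.005 .006; python3 - <<'E'
from h import *
p=shot('wrist','w6.png'); cv2.imwrite('pics/w6c.png',cv2.resize(cv2.imread('pics/w6.png')[0:75,165:335],(800,353),interpolation=cv2.INTER_CUBIC))
E
```

```text
t 8.22 pos [0.564  0.212  0.2277] x-axis [ 0.083  0.997 -0.   ] z [-1.e-04 -4.e-04 -1.e+00] F [-0.   0.3 -1.3] op 0.0175
[[0.005, [0.006, -0.0001, 0.0001], [-0.0, 0.0, -0.3]], [0.005, [0.006, -0.0001, 0.0001], [-0.0, -0.0, 0.0]], [0.005, [0.006, -0.0001, 0.0001], [0.0, -0.0, 0.0]], [0.005, [0.006, -0.0001, 0.0001], [-0.0, -0.0, 0.0]], [0.005, [0.006, -0.0001, 0.0001], [-0.0, -0.0, 0.0]]] | left mm [ 0.8 12.1 -0.2]
```

View pics/w6c.png

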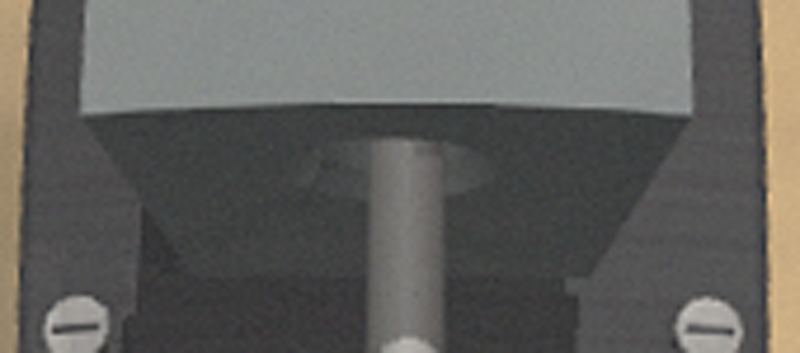

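Call:
{"method": "move_arm", "body": {"deltas": [[0.005,[0.005,-0.0005,0.0005],[0,0,-0.2]],[0.005,[0.005,0,0],[0,0,0]],[0.005,[0.005,0,0],[0,0,0]],[0.005,[0.005,0,0],[0,0,0]],[0.005,[0,0,0],[0,0,0]]]}}

```text
t: 8.68
tcp_pos: [0.5656, 0.2285, 0.2271]
ee_rot: [2.302, 2.128, -0.013]
wrist_force: [-0.4, 0.5, -1.9]
opening: 0.0174
```

```bash
python3 plan.py 0.5664 0.254 0.227 85.4 0.005 .006; python3 - <<'E'
from h import *
p=shot('wrist','w7.png'); cv2.imwrite('pics/w7b.png',cv2.resize(cv2.imread('pics/w7.png'),(800,600),interpolation=cv2.INTER_CUBIC))
E
```

```text
t 8.68 pos [0.5656 0.2285 0.2271] x-axis [ 0.079  0.997 -0.011] z [-0.0016 -0.0107 -0.9999] F [-0.4  0.5 -1.9] op 0.0174
[[0.005, [0.006, -0.0003, -0.0], [-0.0, 0.6, 0.1]], [0.005, [0.006, -0.0003, 0.0], [0.0, -0.0, -0.0]], [0.005, [0.006, -0.0003, 0.0], [0.0, 0.0, -0.0]], [0.005, [0.006, -0.0003, 0.0], [0.0, 0.0, -0.0]], [0.005, [0.0015, -0.0001, 0.0], [0.0, 0.0, -0.0]]] | left mm [0. 0. 0.]
```

View pics/w7b.png

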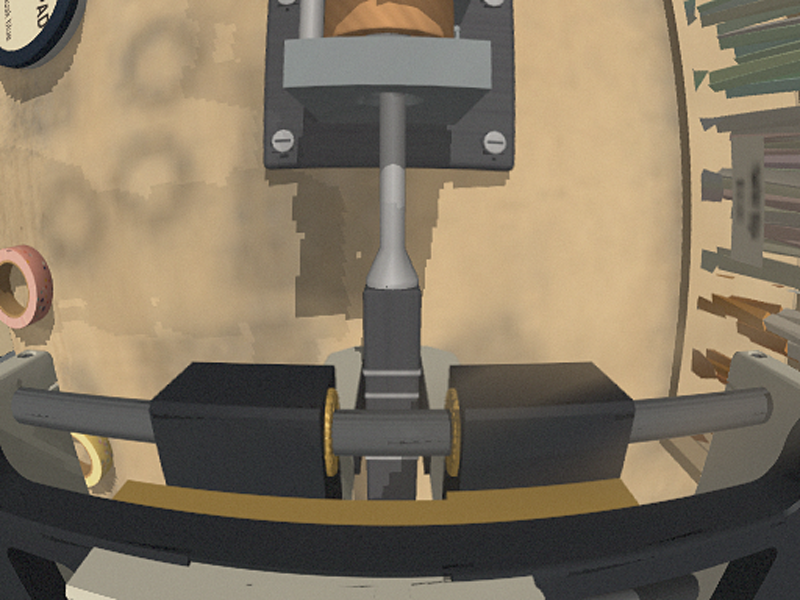

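```bash
python3 - <<'E'
from h import *
p=cams.grab_frame('wrist')
for n,u,v,z in [('cFL',285,86,.082),('cFR',491,88,.082),('cBL',286,40,.082),('cBR',490,41,.082),('nose@mouth',393,100,.06),('nose base',392,250,.06),('BL',264,167,.0),('BR',514,169,.0)]: print(n,fray(p,u*.64,v*.64,z).round(4))
E
```

```text
cFL [0.5448 0.3247 0.082 ]
cFR [0.6001 0.3196 0.082 ]
cBL [0.5459 0.3382 0.082 ]
cBR [0.6012 0.3334 0.082 ]
nose@mouth [0.5739 0.3216 0.06  ]
nose base [0.5698 0.274  0.06  ]
BL [0.5149 0.3091 0.    ]
BR [0.6269 0.2992 0.    ]
```

Call:
{"method": "move_arm", "body": {"deltas": [[0.005,[0.005,-0.0005,0],[0,0.6,0.1]],[0.005,[0.005,-0.0005,0],[0,0,0]],[0.005,[0.005,0,0],[0,0,0]],[0.005,[0.003,0,0],[0,0,0]],[0.005,[0,0,0],[0,0,0]]]}}

```text
t: 9.2
tcp_pos: [0.5664, 0.242, 0.226]
ee_rot: [2.307, 2.126, -0.013]
wrist_force: [0.6, -0.7, -1.5]
opening: 0.0176
```

```bash
python3 plan.py 0.5664 0.2533 0.227 85.4 0.005 .006; python3 - <<'E'
from h import *
p=shot('wrist','w8.png'); cv2.imwrite('pics/w8b.png',cv2.resize(cv2.imread('pics/w8.png'),(800,600),interpolation=cv2.INTER_CUBIC))
E
```

```text
t 9.2 pos [0.5664 0.242  0.226 ] x-axis [ 0.082  0.997 -0.009] z [-0.0028 -0.009  -1.    ] F [ 0.6 -0.7 -1.5] op 0.0176
[[0.005, [0.006, -0.0005, -0.0006], [-0.1, 0.5, -0.1]], [0.005, [0.0053, -0.0004, -0.0005], [-0.0, -0.0, 0.0]], [0.005, [0.0, 0.0, 0.0], [0.0, -0.0, 0.0]], [0.005, [0.0, 0.0, 0.0], [-0.0, 0.0, 0.0]], [0.005, [0.0, 0.0, 0.0], [-0.0, -0.0, 0.0]]] | left mm [0. 0. 0.]
```

View pics/w8b.png

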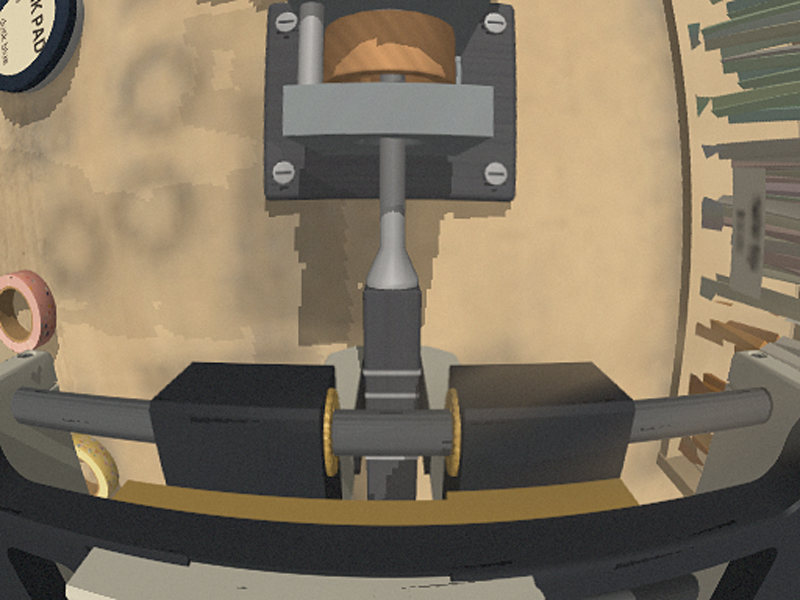

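Call:
{"method": "move_arm", "body": {"deltas": [[0.005,[0.005,-0.0005,-0.0005],[0,0.5,0]],[0.005,[0.005,0,0],[0,0,0]],[0.005,[0.003,0,0],[0,0,0]],[0.005,[0,0,0],[0,0,0]],[0.005,[0,0,0],[0,0,0]]]}}

```text
t: 9.67
tcp_pos: [0.5666, 0.2518, 0.2246]
ee_rot: [2.31, 2.128, -0.014]
wrist_force: [0.5, -1.0, -2.2]
opening: 0.0177
```

```bash
python3 plan.py 0.5664 0.2533 0.227 85.4 0.005 .006; python3 - <<'E'
from h import *
p=shot('wrist','w9.png'); cv2.imwrite('pics/w9b.png',cv2.resize(cv2.imread('pics/w9.png')[0:150,130:350],(800,545),interpolation=cv2.INTER_CUBIC))
p=shot('scene','s9.png');cv2.imwrite('pics/s9b.png',cv2.resize(cv2.imread('pics/s9.png')[120:210,160:280],(800,600),interpolation=cv2.INTER_CUBIC))
p=shot('top','t9.png');cv2.imwrite('pics/t9b.png',cv2.resize(cv2.imread('pics/t9.png')[135:225,75:195],(800,600),interpolation=cv2.INTER_CUBIC))
E
```

```text
t 9.67 pos [0.5666 0.2518 0.2246] x-axis [ 0.082  0.997 -0.007] z [-0.006  -0.0066 -1.    ] F [ 0.5 -1.  -2.2] op 0.0177
[[0.005, [0.0015, -0.0003, -0.0024], [-0.3, 0.4, -0.1]], [0.005, [0.0, 0.0, 0.0], [0.0, 0.0, 0.0]], [0.005, [0.0, 0.0, 0.0], [0.0, 0.0, 0.0]], [0.005, [0.0, 0.0, 0.0], [0.0, 0.0, 0.0]], [0.005, [0.0, 0.0, 0.0], [0.0, 0.0, 0.0]]] | left mm [0. 0. 0.]
```

View pics/w9b.png

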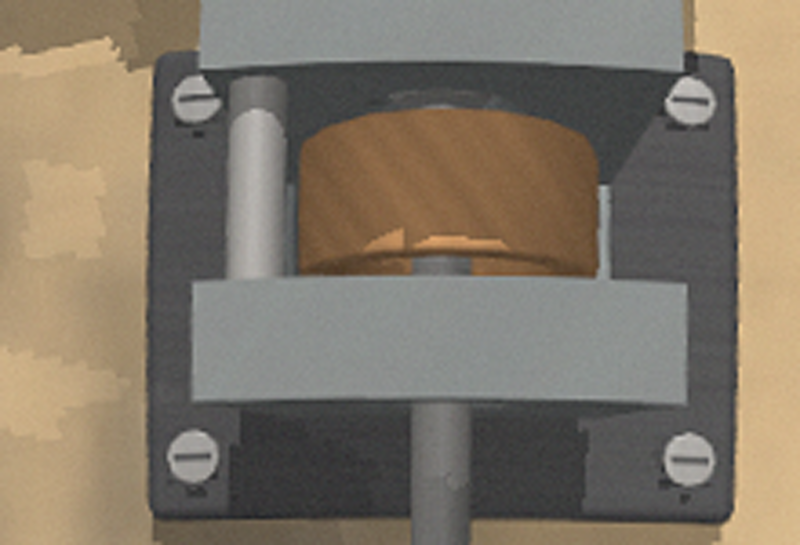

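View pics/s9b.png

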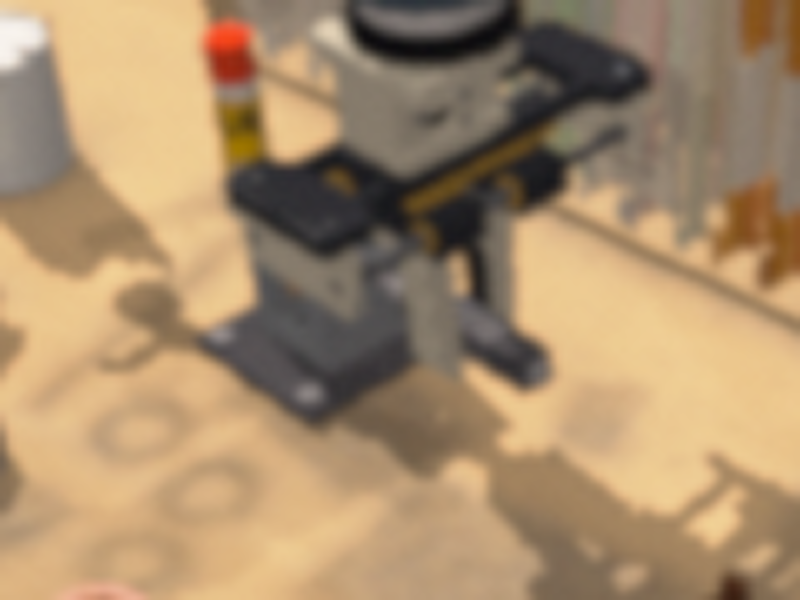

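View pics/t9b.png

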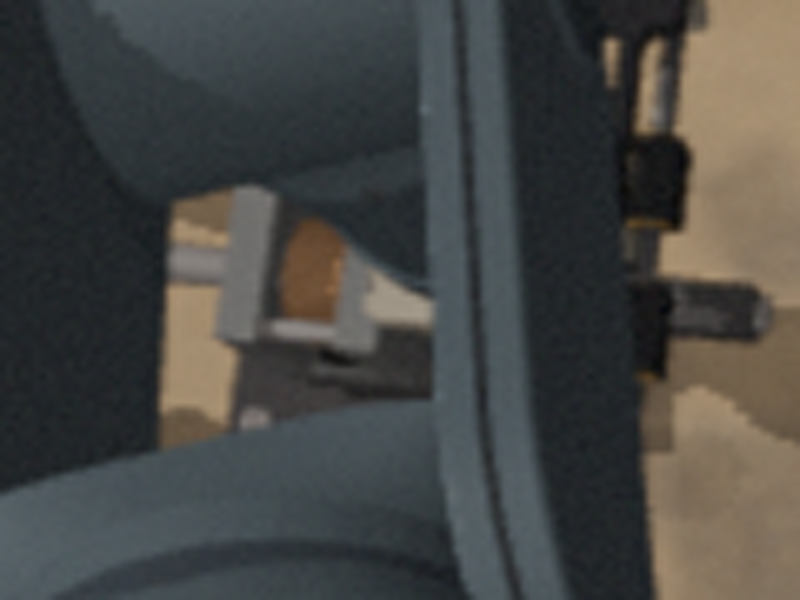

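Call:
{"method": "move_arm", "body": {"deltas": [[0.005,[0.002,0,-0.0015],[-0.3,0.5,0]],[0.005,[0.002,0,-0.0015],[0,0,0]],[0.005,[0.001,0,0],[0,0,0]],[0.005,[0,0,0],[0,0,0]],[0.005,[0,0,0],[0,0,0]]]}}

```text
t: 10.23
tcp_pos: [0.5658, 0.254, 0.2256]
ee_rot: [2.31, 2.129, -0.011]
wrist_force: [0.4, -2.1, -2.1]
opening: 0.0173
```

```bash
python3 plan.py 0.5664 0.2545 0.227 85.4 0.005 .006; python3 - <<'E'
from h import *
p=shot('wrist','w10.png'); cv2.imwrite('pics/w10b.png',cv2.resize(cv2.imread('pics/w10.png')[0:150,130:350],(800,545),interpolation=cv2.INTER_CUBIC))
print(fray(p,*(np.array([441,108])/3.636+[130,0]),.0735))
for n,X in [('tipexp',(0,0,0))]: pass
p=shot('top','t10.png');cv2.imwrite('pics/t10b.png',cv2.resize(cv2.imread('pics/t10.png')[145:205,75:155],(800,600),interpolation=cv2.INTER_CUBIC))
# where head centre would project for travels
m=np.array([.5725,.3222,.06]);d=np.array([.0785,.9969,0])
for tr in (.032,.036,.040,.044): 
    a=proj(p,m+d*(.054+tr+.005-.0)+[0,0,.0]); print(tr,'head outer',((np.array(a)-[75,145])*10).round(0))
E
```

```text
t 10.23 pos [0.5658 0.254  0.2256] x-axis [ 0.081  0.997 -0.005] z [-0.0052 -0.0051 -1.    ] F [ 0.4 -2.1 -2.1] op 0.0173
[[0.005, [0.0005, 0.0006, -0.0015], [-0.3, 0.3, -0.1]], [0.005, [0.0, 0.0, 0.0], [0.0, 0.0, -0.0]], [0.005, [0.0, 0.0, 0.0], [-0.0, -0.0, -0.0]], [0.005, [0.0, 0.0, 0.0], [0.0, 0.0, -0.0]], [0.005, [0.0, 0.0, 0.0], [-0.0, 0.0, -0.0]]] | left mm [0. 0. 0.]
[0.57478881 0.36142318 0.0735    ]
0.032 head outer [204. 280.]
0.036 head outer [187. 279.]
0.04 head outer [169. 277.]
0.044 head outer [152. 276.]
```

View pics/w10b.png

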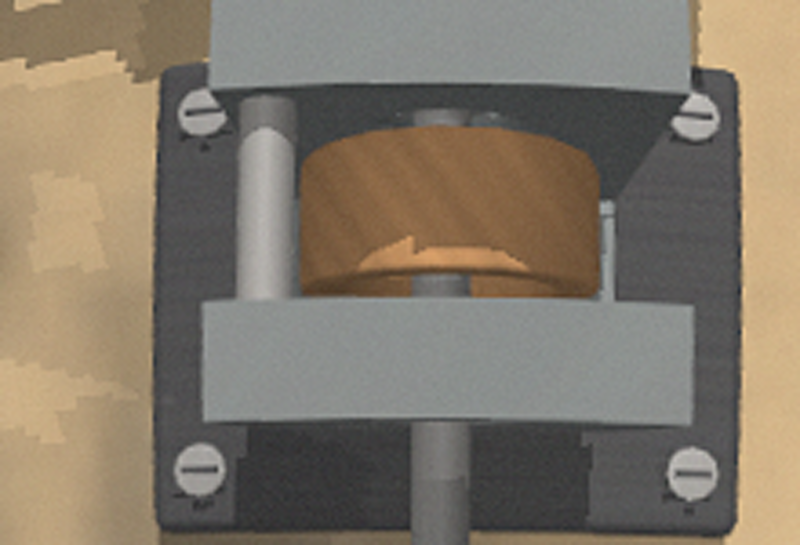

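View pics/t10b.png

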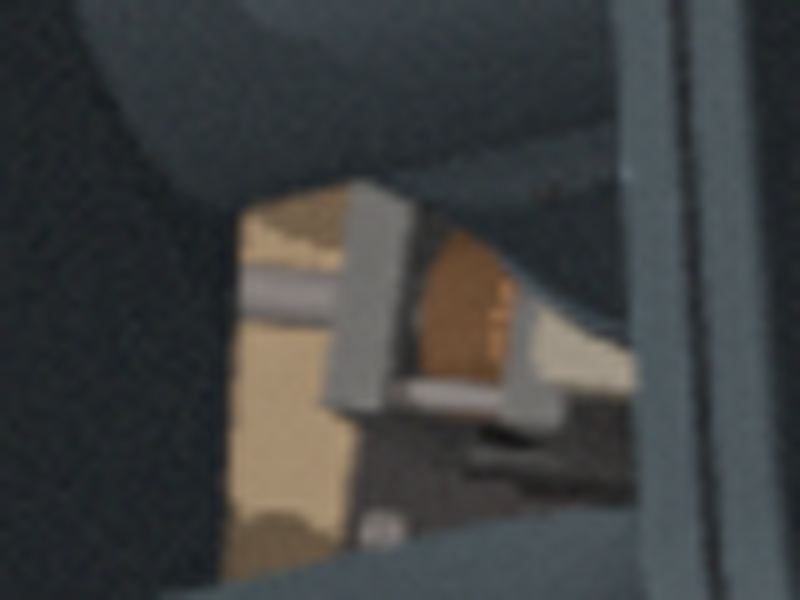

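Call:
{"method": "move_arm", "body": {"deltas": [[0.005,[0.0015,0.0005,-0.001],[-0.2,0.3,0]],[0.005,[0.001,0,0],[0,0,0]],[0.005,[0,0,0],[0,0,0]],[0.005,[0,0,0],[0,0,0]],[0.005,[0,0,0],[0,0,0]]]}}

```text
t: 10.75
tcp_pos: [0.5656, 0.2552, 0.2259]
ee_rot: [-2.308, -2.131, 0.009]
wrist_force: [0.3, -2.6, -2.8]
opening: 0.0176
```

```bash
python3 plan.py 0.5608 0.185 0.227 85.4 0.005 .015
```

```text
t 10.75 pos [0.5656 0.2552 0.2259] x-axis [ 0.08   0.997 -0.004] z [-0.0043 -0.0037 -1.    ] F [ 0.3 -2.6 -2.8] op 0.0176
[[0.005, [-0.015, 0.0002, -0.0002], [-0.2, 0.2, 0.0]], [0.005, [-0.015, 0.0002, -0.0002], [-0.0, -0.0, -0.0]], [0.005, [-0.015, 0.0002, -0.0002], [-0.0, 0.0, -0.0]], [0.005, [-0.015, 0.0002, -0.0002], [-0.0, 0.0, -0.0]], [0.005, [-0.0104, 0.0001, -0.0002], [0.0, 0.0, -0.0]]] | left mm [0. 0. 0.]
```

Withdraw straight back about 75 mm.

Call:
{"method": "move_arm", "body": {"deltas": [[0.005,[-0.008,0,0],[-0.2,0.2,0]],[0.005,[-0.012,0,0],[0,0,0]],[0.005,[-0.015,0,0],[0,0,0]],[0.005,[-0.015,0,0],[0,0,0]],[0.005,[-0.012,0,0],[0,0,0]]]}}

```text
t: 11.17
tcp_pos: [0.5603, 0.1931, 0.2269]
ee_rot: [-2.303, -2.135, -0.01]
wrist_force: [0.0, 0.3, -1.3]
opening: 0.018
```

```bash
python3 plan.py 0.5595 0.17 0.227 85.4 0.005 .015; python3 - <<'E'
from h import *
p=shot('wrist','w11.png'); cv2.imwrite('pics/w11b.png',cv2.resize(cv2.imread('pics/w11.png')[0:150,130:350],(800,545),interpolation=cv2.INTER_CUBIC))
E
```

```text
t 11.17 pos [0.5603 0.1931 0.2269] x-axis [0.076 0.997 0.006] z [ 0.004   0.0053 -1.    ] F [ 0.   0.3 -1.3] op 0.018
[[0.005, [-0.015, 0.0006, -0.0001], [0.2, -0.3, 0.3]], [0.005, [-0.0081, 0.0004, -0.0], [-0.0, -0.0, -0.0]], [0.005, [0.0, 0.0, 0.0], [0.0, -0.0, -0.0]], [0.005, [0.0, 0.0, 0.0], [-0.0, 0.0, -0.0]], [0.005, [0.0, 0.0, 0.0], [-0.0, -0.0, -0.0]]] | left mm [0. 0. 0.]
```

View pics/w11b.png

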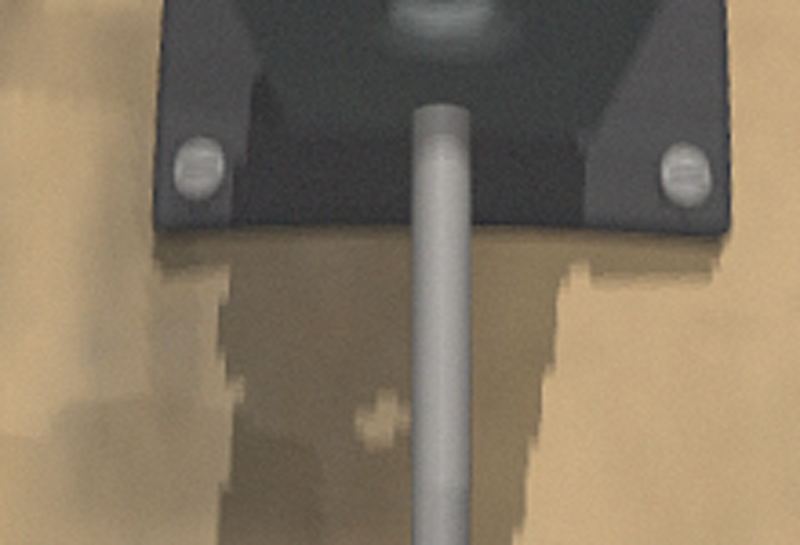

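```bash
python3 plan.py 0.56 0.17 0.275 85.5 0.005 .02
```

```text
t 11.22 pos [0.5603 0.1913 0.2269] x-axis [0.077 0.997 0.004] z [ 0.0034  0.0039 -1.    ] F [-0.2 -1.5 -1.5] op 0.0174
[[0.005, [-0.008, 0.0005, -0.0183], [0.2, -0.2, 0.1]], [0.005, [-0.0081, 0.0005, -0.0183], [0.0, -0.0, 0.0]], [0.005, [-0.0051, 0.0003, -0.0115], [0.0, -0.0, -0.0]], [0.005, [0.0, 0.0, 0.0], [0.0, -0.0, -0.0]], [0.005, [0.0, 0.0, 0.0], [-0.0, -0.0, -0.0]]] | left mm [0. 0. 0.]
```

Call:
{"method": "move_arm", "body": {"deltas": [[0.005,[-0.02,0,-0.005],[0.2,-0.3,0.1]],[0.005,[-0.025,-0.004,-0.015],[0,0,0]],[0.005,[-0.025,-0.008,-0.015],[0,0,0]],[0.005,[-0.025,-0.008,-0.01],[0,0,0]],[0.005,[-0.02,-0.008,0],[0,0,0]]]}}

```text
t: 11.63
tcp_pos: [0.5233, 0.0756, 0.2737]
ee_rot: [2.306, 2.133, 0.006]
wrist_force: [0.3, -0.1, -3.0]
opening: 0.0177
```

```bash
python3 plan.py 0.5038 0.0301 0.265 85.5 0.005 .025; python3 - <<'E'
from h import *
for n,o in (('top',(75,145)),('scene',(170,130))):
    p=shot(n,n+'12.png'); cv2.imwrite(f'pics/{n}12b.png',cv2.resize(cv2.imread(f'pics/{n}12.png')[o[1]:o[1]+75,o[0]:o[0]+100],(800,600),interpolation=cv2.INTER_CUBIC))
    print([(toW(p,r['location']).round(4).tolist(),round(r['conf'],2)) for r in nets.recognise(p,'core')[:2]])
E
```

```text
t 11.63 pos [0.5233 0.0756 0.2737] x-axis [0.078 0.997 0.002] z [ 0.0033  0.002  -1.    ] F [ 0.3 -0.1 -3. ] op 0.0177
[[0.005, [-0.0233, -0.0079, 0.0042], [0.2, -0.1, 0.0]], [0.005, [-0.0233, -0.0079, 0.0043], [-0.0, 0.0, 0.0]], [0.005, [-0.0003, -0.0001, 0.0001], [-0.0, 0.0, 0.0]], [0.005, [0.0, 0.0, 0.0], [-0.0, -0.0, 0.0]], [0.005, [0.0, 0.0, 0.0], [-0.0, -0.0, 0.0]]] | left mm [0. 0. 0.]
[([0.5764, 0.401, 0.0666], 0.64), ([0.567, 0.3553, 0.0542], 0.62)]
[]
```

View pics/top12b.png

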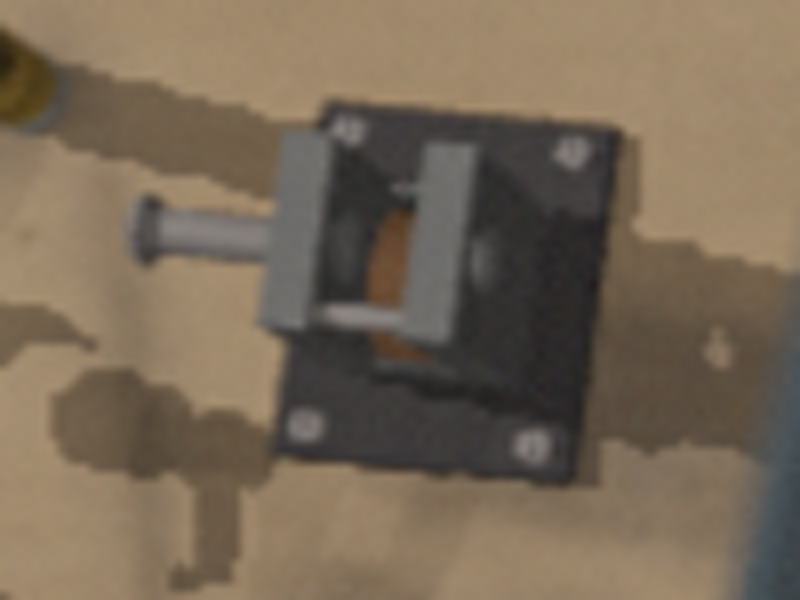

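View pics/scene12b.png

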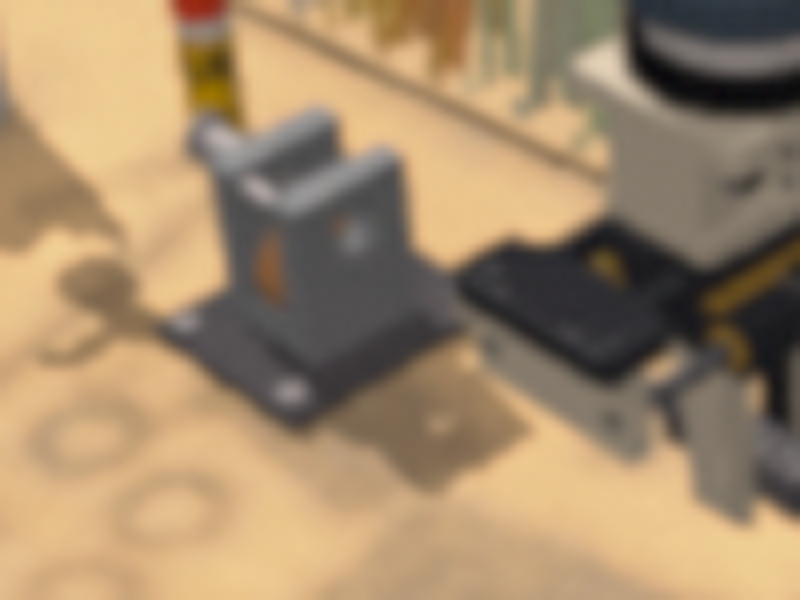

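```bash
python3 - <<'E'
from h import *
p=cams.grab_frame('top'); s=cams.grab_frame('scene')
a=np.radians(-4.4); c=np.array([.5728,.3483,0]); ct,st=np.cos(a),np.sin(a)
W=lambda x,y,z: c+np.array([ct*x-st*y,st*x+ct*y,z])
def draw(im,q,o,cz,yc,fn):
    i=cv2.imread(im)[o[1]:o[1]+75,o[0]:o[0]+100]; i=cv2.resize(i,(800,600),interpolation=cv2.INTER_CUBIC)
    for y in (yc-.01,yc+.01):
        for r in (.022,.016):
            pts=np.array([(np.array(proj(q,W(r*np.cos(t),y,cz+r*np.sin(t))))-o+.5)*8 for t in np.linspace(0,6.283,60)])
            cv2.polylines(i,[pts.astype(int)],True,(0,255,0) if r>.02 else (255,255,0),1)
    cv2.imwrite(fn,i)
draw('pics/top12.png',p,np.array([75,145]),.035,-.003,'pics/ov_t.png')
draw('pics/scene12.png',s,np.array([170,130]),.035,-.003,'pics/ov_s.png')
E
```

```text
(no output)
```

View pics/ov_t.png

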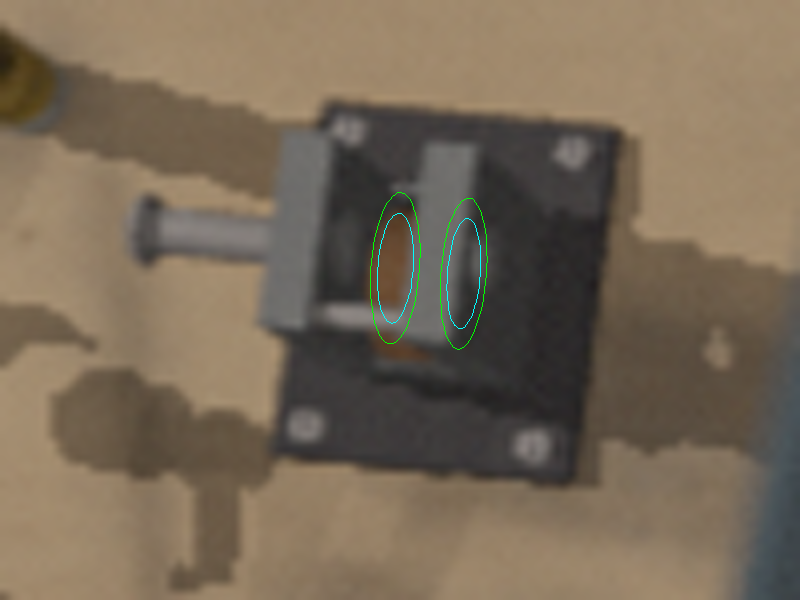

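View pics/ov_s.png

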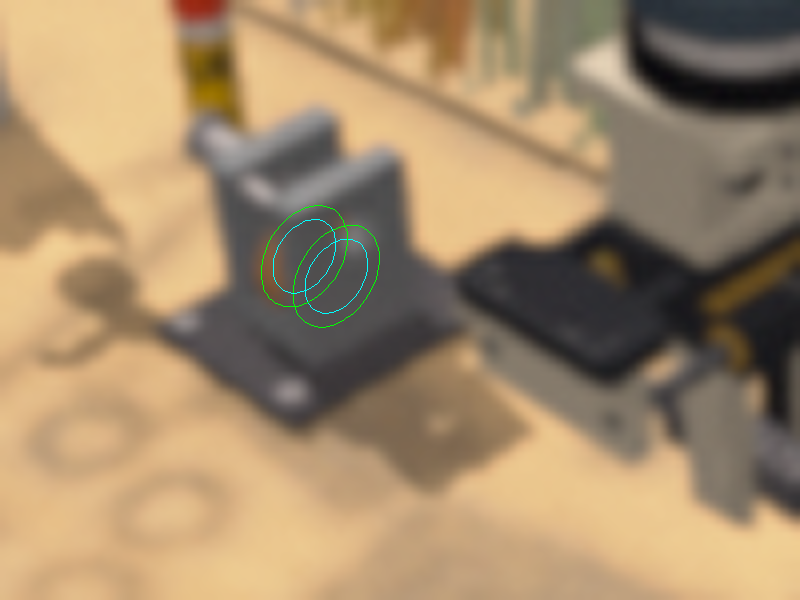

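Call:
{"method": "move_arm", "body": {"deltas": [[0.005,[-0.02,-0.008,0.003],[0.2,-0.1,0]],[0.005,[-0.017,-0.006,0.003],[0,0,0]],[0.005,[-0.004,-0.002,0],[0,0,0]],[0.005,[0,0,0],[0,0,0]],[0.005,[0,0,0],[0,0,0]]]}}

```text
t: 12.35
tcp_pos: [0.5055, 0.0416, 0.2643]
ee_rot: [-2.296, -2.137, 0.001]
wrist_force: [0.6, 0.9, -1.1]
opening: 0.0169
```

```bash
python3 plan.py 0.5038 0.0301 0.245 85.5 0.005 .02; python3 - <<'E'
from h import *
for n,o in (('top',(75,145)),('scene',(170,130)),('wrist',(0,0))):
    p=shot(n,n+'13.png'); i=cv2.imread(f'pics/{n}13.png'); 
    if n!='wrist': i=i[o[1]:o[1]+75,o[0]:o[0]+100]
    cv2.imwrite(f'pics/{n}13b.png',cv2.resize(i,(800,600),interpolation=cv2.INTER_CUBIC))
E
```

```text
t 12.35 pos [0.5055 0.0416 0.2643] x-axis [0.071 0.997 0.003] z [-0.0036  0.0034 -1.    ] F [ 0.6  0.9 -1.1] op 0.0169
[[0.005, [-0.0104, -0.0007, 0.0171], [-0.2, -0.2, 0.4]], [0.005, [-0.0013, -0.0001, 0.0021], [0.0, 0.0, -0.0]], [0.005, [0.0, 0.0, 0.0], [-0.0, -0.0, -0.0]], [0.005, [0.0, 0.0, 0.0], [-0.0, -0.0, -0.0]], [0.005, [0.0, 0.0, 0.0], [-0.0, -0.0, -0.0]]] | left mm [0. 0. 0.]
```

View pics/top13b.png

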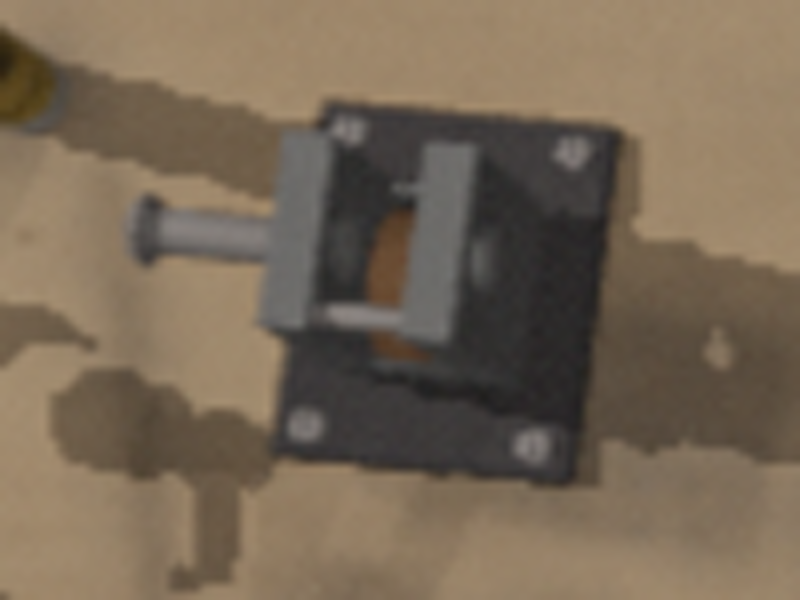

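View pics/scene13b.png

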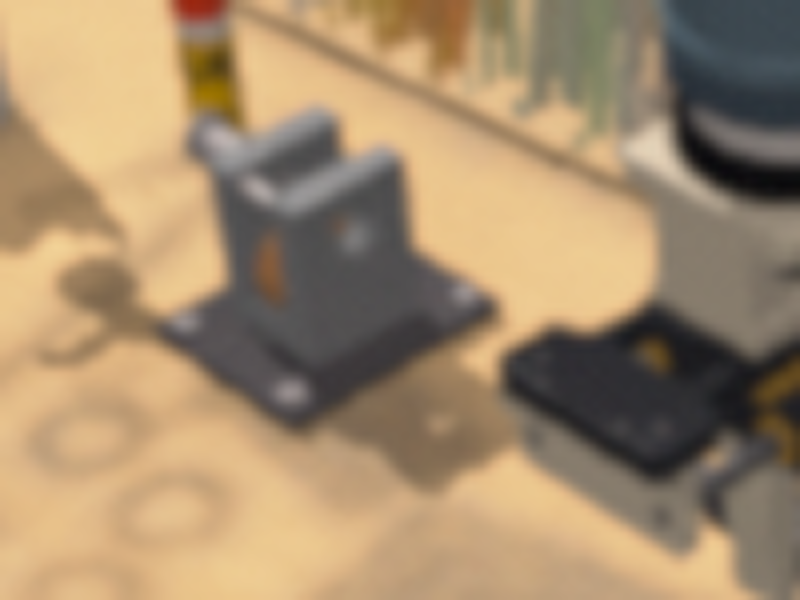

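View pics/wrist13b.png

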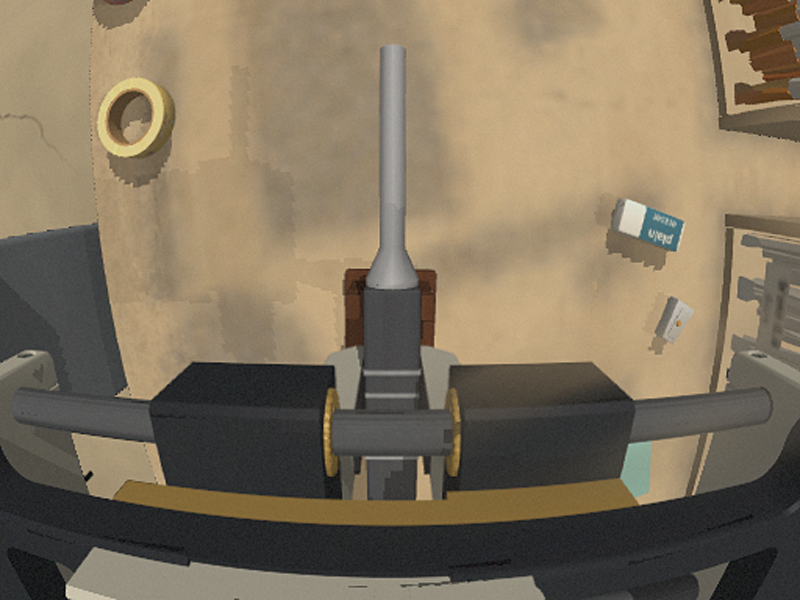

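Call:
{"method": "move_arm", "body": {"deltas": [[0.005,[-0.01,-0.001,0.002],[-0.2,-0.2,0.4]],[0.005,[-0.002,0,0.003],[0,0,0]],[0.005,[0,0,0.005],[0,0,0]],[0.005,[0,0,0.005],[0,0,0]],[0.005,[0,0,0],[0,0,0]]]}}

```text
t: 12.92
tcp_pos: [0.5044, 0.0299, 0.2483]
ee_rot: [2.303, 2.133, 0.001]
wrist_force: [-0.5, -0.2, -1.6]
opening: 0.0174
```

```bash
python3 plan.py 0.5038 0.0301 0.225 85.5 0.005 .02
```

```text
t 12.92 pos [0.5044 0.0299 0.2483] x-axis [ 0.076  0.997 -0.001] z [ 0.0021 -0.0011 -1.    ] F [-0.5 -0.2 -1.6] op 0.0174
[[0.005, [0.0001, -0.0006, 0.02], [0.1, 0.1, 0.1]], [0.005, [0.0, -0.0001, 0.0033], [-0.0, 0.0, 0.0]], [0.005, [0.0, 0.0, 0.0], [-0.0, -0.0, 0.0]], [0.005, [0.0, 0.0, 0.0], [-0.0, 0.0, 0.0]], [0.005, [0.0, 0.0, 0.0], [-0.0, -0.0, 0.0]]] | left mm [0. 0. 0.]
```

Call:
{"method": "move_arm", "body": {"deltas": [[0.005,[0,-0.0005,0.006],[0.1,0.1,0.1]],[0.005,[0,0,0.008],[0,0,0]],[0.005,[0,0,0.006],[0,0,0]],[0.005,[0,0,0.003],[0,0,0]],[0.005,[0,0,0],[0,0,0]]]}}

```text
t: 13.33
tcp_pos: [0.5036, 0.0301, 0.2219]
ee_rot: [-2.306, -2.131, -0.0]
wrist_force: [-0.2, -0.0, -0.7]
opening: 0.0175
```

```bash
python3 plan.py 0.5038 0.0301 0.2125 85.5 0.005 .005
```

```text
t 13.33 pos [0.5036 0.0301 0.2219] x-axis [0.079 0.997 0.001] z [-0.0013  0.0015 -1.    ] F [-0.2 -0.  -0.7] op 0.0175
[[0.005, [0.0, 0.0001, 0.005], [-0.1, -0.1, -0.0]], [0.005, [0.0, 0.0001, 0.0044], [0.0, 0.0, -0.0]], [0.005, [0.0, 0.0, 0.0], [0.0, 0.0, -0.0]], [0.005, [0.0, 0.0, 0.0], [-0.0, 0.0, -0.0]], [0.005, [0.0, 0.0, 0.0], [-0.0, 0.0, -0.0]]] | left mm [0. 0. 0.]
```

Call:
{"method": "move_arm", "body": {"deltas": [[0.005,[0,0,0.003],[0,0,0]],[0.005,[0,0,0.003],[0,0,0]],[0.005,[0,0,0.002],[0,0,0]],[0.005,[0,0,0],[0,0,0]],[0.005,[0,0,0],[0,0,0]]]}}

```text
t: 13.75
tcp_pos: [0.5037, 0.0302, 0.2129]
ee_rot: [-2.305, -2.131, 0.0]
wrist_force: [1.0, 0.1, -1.3]
opening: 0.0172
```

```bash
python3 plan.py 0.5038 0.0301 0.2125 85.5 0.005 .005
```

```text
t 13.75 pos [0.5037 0.0302 0.2129] x-axis [0.078 0.997 0.001] z [-0.0016  0.0016 -1.    ] F [ 1.   0.1 -1.3] op 0.0172
[[0.005, [-0.0001, 0.0001, 0.0004], [-0.1, -0.1, 0.0]], [0.005, [0.0, 0.0, 0.0], [0.0, -0.0, -0.0]], [0.005, [0.0, 0.0, 0.0], [0.0, 0.0, 0.0]], [0.005, [0.0, 0.0, 0.0], [-0.0, 0.0, -0.0]], [0.005, [0.0, 0.0, 0.0], [0.0, 0.0, 0.0]]] | left mm [0. 0. 0.]
```

Call:
{"method": "move_arm", "body": {"deltas": [[0.03,[0,0,0.0004],[0,0,0]],[0.06,[0,0,0],[0,0,0]],[0.06,[0,0,0],[0,0,0]],[0.06,[0,0,0],[0,0,0]],[0.06,[0,0,0],[0,0,0]]]}}

```text
t: 14.17
tcp_pos: [0.5046, 0.03, 0.214]
ee_rot: [2.306, 2.132, 0.004]
wrist_force: [-0.4, 0.0, 0.0]
opening: 0.0459
```

Call:
{"method": "move_arm", "body": {"deltas": [[0.06,[0,0,-0.01],[0,0,0]],[0.06,[0,0,-0.02],[0,0,0]],[0.06,[0,0,-0.03],[0,0,0]],[0.06,[0,0,-0.035],[0,0,0]],[0.06,[0,0,-0.035],[0,0,0]]]}}

```text
t: 14.58
tcp_pos: [0.5017, 0.0302, 0.3436]
ee_rot: [-2.298, -2.123, 0.013]
wrist_force: [0.8, -0.2, 0.1]
opening: 0.0602
```

```bash
python3 plan.py 0.4 0.0301 0.36 85.5 0.06 .03; python3 - <<'E'
from h import *
for n in ('top','scene','wrist'):
    p=shot(n,n+'14.png'); cv2.imwrite(f'pics/{n}14b.png',cv2.resize(cv2.imread(f'pics/{n}14.png'),(800,600),interpolation=cv2.INTER_CUBIC))
E
```

```text
t 14.58 pos [0.5017 0.0302 0.3436] x-axis [0.079 0.997 0.003] z [-0.0147  0.0037 -0.9999] F [ 0.8 -0.2  0.1] op 0.0602
[[0.06, [-0.0023, -0.0296, -0.0043], [-0.9, -0.1, -0.0]], [0.06, [-0.0023, -0.0295, -0.0048], [0.0, 0.0, -0.0]], [0.06, [-0.0023, -0.0295, -0.0048], [0.0, 0.0, -0.0]], [0.06, [-0.001, -0.0128, -0.0021], [-0.0, 0.0, -0.0]], [0.06, [0.0, 0.0, 0.0], [0.0, 0.0, -0.0]]] | left mm [0. 0. 0.]
```

View pics/wrist14b.png

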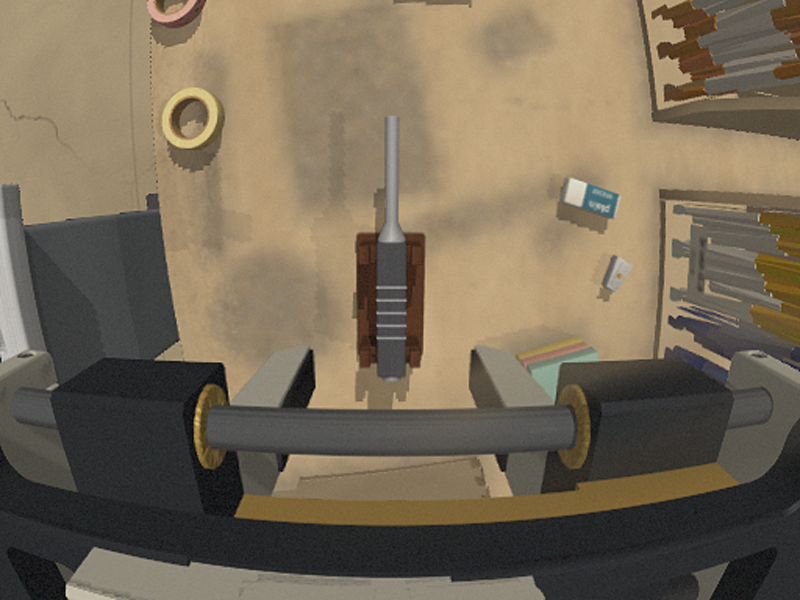

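Call:
{"method": "move_arm", "body": {"deltas": [[0.06,[0.035,0.004,-0.004],[-0.8,0,0]],[0.06,[0.035,0.004,-0.004],[0,0,0]],[0.06,[0.035,0.004,-0.004],[0,0,0]],[0.06,[0.035,0.004,0],[0,0,0]],[0.06,[0.035,0.004,0],[0,0,0]]]}}

```text
t: 15.15
tcp_pos: [0.5366, 0.2017, 0.356]
ee_rot: [2.317, 2.114, 0.002]
wrist_force: [-0.5, -0.2, 0.2]
opening: 0.0598
```

Call:
{"method": "move_arm", "body": {"deltas": [[0.06,[0.035,0.004,0],[0,0,0]],[0.06,[0.02,0,0],[0,0,0]],[0.06,[0,0,0],[0,0,0]],[0.06,[0,0,0],[0,0,0]],[0.06,[0,0,0],[0,0,0]]]}}

```text
t: 15.57
tcp_pos: [0.5436, 0.265, 0.3495]
ee_rot: [-2.312, -2.125, 0.01]
wrist_force: [0.9, -0.8, 0.1]
opening: 0.0599
```

```bash
python3 - <<'E'
from h import *
p=shot('wrist','w15.png'); cv2.imwrite('pics/w15b.png',cv2.resize(cv2.imread('pics/w15.png'),(800,600),interpolation=cv2.INTER_CUBIC))
cv2.imwrite('pics/w15c.png',cv2.resize(cv2.imread('pics/w15.png')[50:230,140:380],(800,600),interpolation=cv2.INTER_CUBIC))
E
```

```text
(no output)
```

View pics/w15b.png

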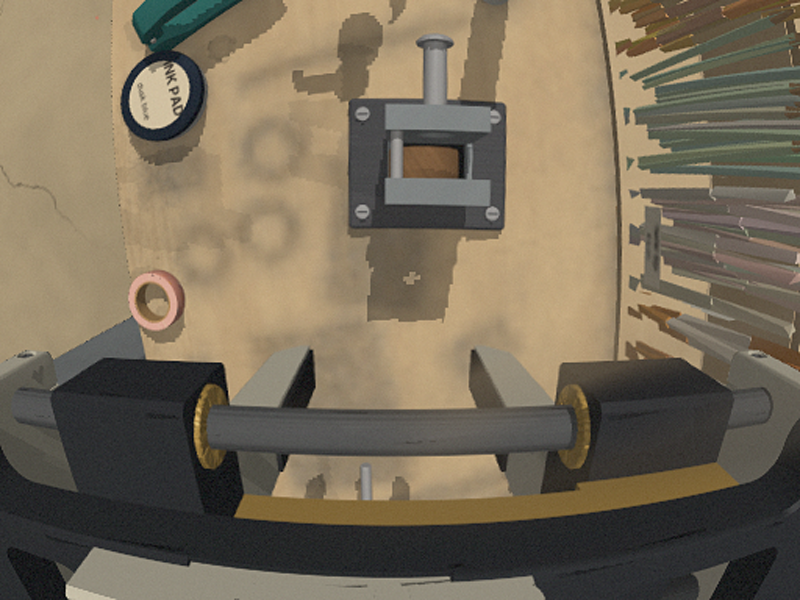

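View pics/top14b.png

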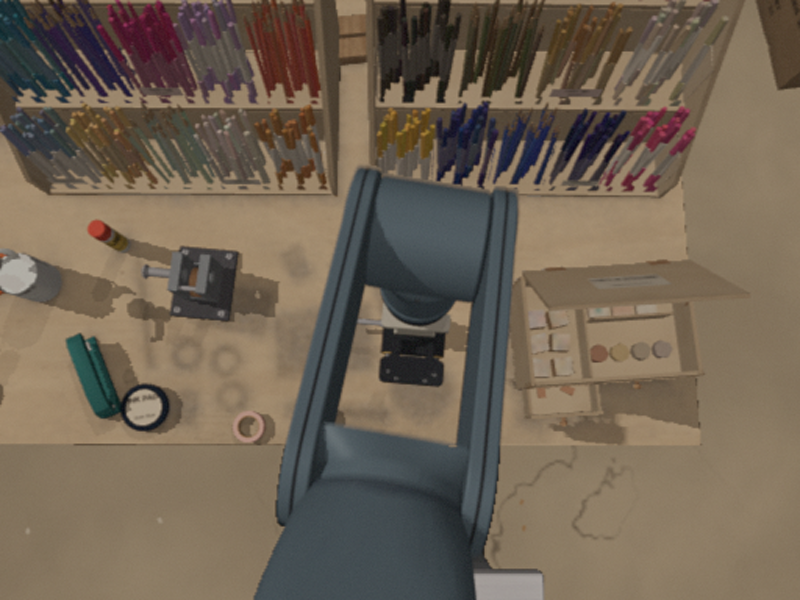

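```bash
python3 - <<'E'
from h import *
p=cams.grab_frame('wrist')
h=fray(p,435*.64,42*.64,.065); f=[fray(p,u*.64,v*.64,.082) for u,v in((386,203),(490,204),(387,107),(490,109))]
print(h,(f[0]+f[1])/2,(f[2]+f[3])/2); d=np.array([.0785,.9969]); print('head from outer -y face',(h-(f[0]+f[1])/2)[:2]@d)
for u,v in ((402,165),(465,165)): print(fray(p,u*.64,v*.64,.05))
E
```

```text
[0.58047413 0.41597483 0.065     ] [0.57269323 0.32168046 0.082     ] [0.57717925 0.37322777 0.082     ]
head from outer -y face 0.09461285568726613
[0.5557499  0.34516467 0.05      ]
[0.59339406 0.34264527 0.05      ]
```

View pics/w15c.png

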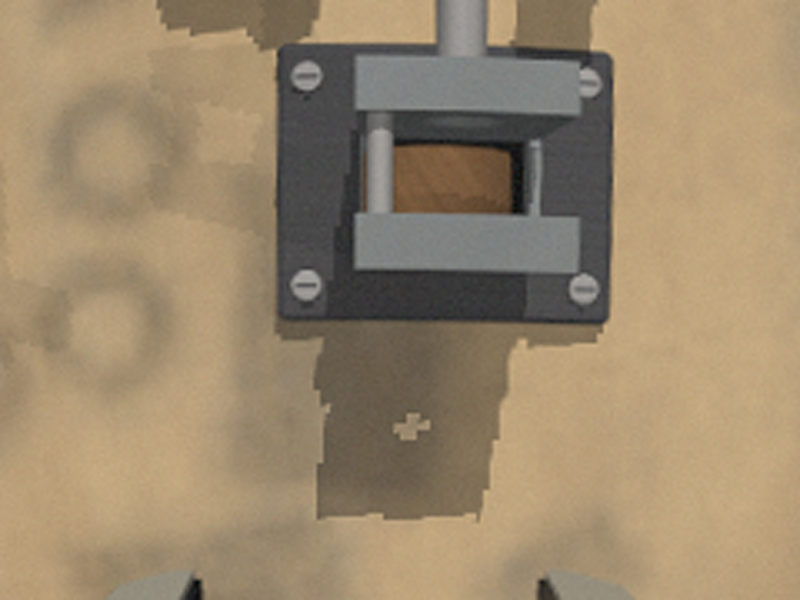

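```bash
python3 -c "
from h import *
print(ticket.job_done())"
```

```text
the job is handed in; nothing more can be done
None
```

I drove the pin out with the punch, drew the punch back so that the core dropped into the cradle, laid the punch back on its rest, and handed the job in. By the robot's clock it took about 16 s.

**Pin:** It stands out beyond the +y cheek, and the gap between the cheeks is empty. The last wrist picture put its travel at roughly 38 to 41 mm, past the 36 mm needed. My estimate from how far the arm moved was about 42 mm, so the two differ by a few millimetres.

**Core:** It lies low in the cradle and did not move between two pictures 0.7 s apart. It sits about 4 mm towards the robot from the stand's centre line. I judged its height only by matching the core's expected outline to the pictures; I did not measure it directly.

**Punch and bystanders:** The last pictures show the punch level on its rest. The tape rolls, eraser and sharpener are where they were, judging by eye.

**Forces:** The readings I took between moves stayed below about 4 N. I did not see the peaks within each move. At the end the gripper was open above the stand, touching nothing.

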